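Load the dead-weight glue press

ROBOT

A 6-joint arm with a two-finger parallel gripper is mounted at the origin on the work surface. World frame = base frame: x ahead of the robot, y to its left, z up, the work surface at z = 0. Lengths are in mm, angles in rad, forces in N, time in s.
With the tool pointing down it reaches from about 275 to 825 mm from the base axis. Payload 5.2 kg.
Tool frame: the origin (TCP) lies at the very end of the fingers, on their centre line; the grasp point (between the pads) lies robot.grip_point_offset behind it (robot.grip_point_offset is the distance from the TCP to the grasp point, in mm); z points along the fingers, y is the line along which they close (so a half turn about z gives the same grasp; the last joint's range is limited). The gripper opens to 93 mm and grips with 3 to 60 N. Pads are 15 mm wide; open, the fingers measure 128 mm over their backs; the gripper's body (75 mm by 188 mm) begins 65 mm behind the grasp point.
Start: joints at [-1.539, 0.259, 1.535, -0, 1.348, -0.203], TCP at [127.978, -534.908, 218.653] pointing down, gripper open.
Joint ranges: [-3.14, 3.14], [-0.91, 2.08], [0.19, 2.58], [-1.22, 4.36], [0.22, 2.71], [-3.12, 3.12]. Speed limits (rad/s): [2.57, 2.57, 3.14, 3.14, 3.14, 3.14].

INTERFACE

Orientations are given as a unit quaternion [x, y, z, w].
In Python, from bench import monitor, optics, robot gives the robot as it stands. The module is installed in compiled form; this text tells all that it offers.
- The arm moves only by the shell command python3 -m jog 'ROWS' [FORCE]. ROWS is JSON, a list of rows, each an object of numbers: "x", "y", "z": the shift along the tool's x, y, z in mm; "twist": the turn about the tool's z in rad; "jaw": the gripper command: -1 is shut, 1 is fully open, values between are in proportion. In form: [{"x": .., "y": .., "z": .., "twist": .., "jaw": ..}, ...]. A call has 1 to 10 rows; each row is the pose to reach, as a shift and turn from the pose commanded when the call began, along the tool's axes at that moment; what a row does not reach only later rows make up. A row lasts 1/10 s, in which the tool goes at most 50 mm and 8.59 degrees, less where a joint would pass 70% of its speed; a pose out of reach is approached as far as the arm can. A call with a gripper value outside its range is refused whole. The fingers move at their own pace and stop on an object; FORCE is the grip in N (left out, the last holds). Time passes only in rows, so rows that repeat a pose let the fingers close. It gives the time, the measured TCP pose, the force, the opening and the grip force at its end, in the units of the state.
- monitor.sense(): the state, without advancing time (a new reading comes with each control period).
- optics.read_camera(name): name is "scene" or "top" or "wrist"; returns the picture (400x640x3 uint8, blue, green, red); there is no depth.
- optics.get_calibration(name): a dict with "mtx" (3x3 intrinsics, pixels), "dist" ([k1, k2, p1, p2, k3] as OpenCV has them; the pictures are not rectified), "rvec" (rotation vector, rad) and "tvec" (3), from world to camera coordinates, as OpenCV has them. Camera axes: x right, y down, z forward; pixel columns grow to the right and rows downward; lengths in mm; the calibration is good to about 2 mm. A picture is of the moment at which its call begins: read the wrist's pose just before it. get_calibration takes no time and is no camera call; for the wrist camera it gives the pose at the moment of the call.
- robot.finish_job(): hands the job in; it is judged then, once.
The state is a dict: "time_s": time; "qpos": joint angles; "joint_velocities": joint speeds; "tau": joint torques, N m; "eef_pos": TCP position; "tcp_rot": TCP orientation; "wrist_force": force on the tool from outside, world axes, zero at the start; "torque": the same for the moment, N m; "width": finger opening in mm; "finger_force": force on a finger pad.
Only numpy, scipy, OpenCV 4.12 (cv2) and the standard library are available. Lean on these libraries where they do the work, as an engineer would, in place of code of your own. Each camera call takes 0.05 s, during which the arm holds its last target. There are 200 camera calls.

TASK

Set up the lever press for the freshly glued blank: lay the blank lengthwise on the narrow raised rail, centred across it, so that the press foot will come down on it, and put every brass weight that is on the bench into the little pail. Then raise the pail's bail upright, carry the pail by it and hang the bail over the hook at the end of the lever, so that the loaded pail hangs free and pulls the foot down onto the blank. Keep the pail from tipping over and leave the box, the cup and the screwdriver where they are.

Things in the scene. Friction and masses are not known exactly. Their poses are not given: they have to be found in the camera images.
- press: Fixed lever press; origin on the bench straight below the press foot, z up. The lever, 13 mm wide, runs along the press's x axis over the rail, from a pivot between grey cheeks at x = +110 mm, 215 mm high, to a hook at its free end, x = -115 mm, nearest the robot. The foot, a steel disc 24 mm across, hangs under it at x = 0, y = 0, 40 mm above the rail with the lever up.
- rail_top (a point): Middle of the narrow rail's top face, 136 mm above the bench, 40 mm to the +y side of the foot (press axes). The rail runs along the press's y axis: 190 mm long (95 mm to either side of this point), 20 mm wide, on one column. Rail and a blank on it can be reached from above on the +y side, the lever overhead being 40 mm away from this point in -y.
- hook_seat (a point): Lowest point of the hook's V seat, on the centre line of its 9 mm round rod (it moves with the lever). The hook is open upwards; its tip, 28 mm nearer the robot (press -x), ends 39 mm above this point; 30 mm to the other side the lever's top is 34 mm above it. The pail's bar must lie across, along the press's y axis.
- lever (a joint): Angle of the lever in rad: +0.15 is up on its stop, where a weak spring holds it at the start; 0 is level, the foot resting on a blank on the rail; -0.06 the lower stop (no blank). The loaded pail on the hook pulls it down until the foot rests on the blank, the hook then being 34 mm lower than at the start.
- pail_mid (a point): Centre of the open tin pail, half-way up; z is its upward axis. It is 80 mm high, 104 mm across at the rim and 90 mm at the foot, walls 3 mm, floor 4 mm, about 0.34 kg empty. The bail turns on ears 30 mm above this point, about the pail's y axis; at the start it lies flat out towards the pail's +x.
- bail (a joint): Angle of the pail's bail in rad: 0 lies flat out on the pail's +x side, 1.57 upright, 3.14 flat on the other side. It swings freely and falls back if let go. A bar pinched tightly does not turn in the fingers and would drag the pail along: tilt with it, or hold it loosely caged once it is half up.
- bail_mid (a point): Middle of the bail's cross bar, at the tip of a small kink that takes the hook. The bail is a U of 9 mm round rod; the bar is 120 mm long, 95 mm from the ear axis, the kink (9 mm to either side) bulges out to 103 mm. x points from the ears outwards along the arms, y along the bar. The bar's straight parts, 15 to 50 mm from the middle, can be pinched, leaving the kink free.
- blank_mid (a point): Centre of the glued wooden blank, a straight bar of two woods lying on the bench, 170 x 26 x 24 mm, 70 g; x along its length, z up. Both ends are alike.
- weight1_mid (a point): Centre of a loose brass weight, an upright cylinder 30 mm across and 20 mm high, 120 g, standing on a 3 mm cork mat; three to five such weights are present.
- weight2_mid (a point): Centre of a loose brass weight, an upright cylinder 30 mm across and 20 mm high, 120 g, standing on a 3 mm cork mat; three to five such weights are present.
- weight3_mid (a point): Centre of a loose brass weight, an upright cylinder 30 mm across and 20 mm high, 120 g, standing on a 3 mm cork mat; three to five such weights are present.
- weight4_mid (a point): Centre of a loose brass weight, an upright cylinder 30 mm across and 20 mm high, 120 g, standing on a 3 mm cork mat; three to five such weights are present.
- weight5_mid (a point): Centre of a loose brass weight, an upright cylinder 30 mm across and 20 mm high, 120 g, standing on a 3 mm cork mat; three to five such weights are present.
- keepsake_box: Bystander, to be left alone: a small plain wooden box, 80 x 110 x 45 mm.
- glaze_cup: Bystander, to be left alone: a green glazed cup, 68 mm across, 55 mm high.
- driver: Bystander, to be left alone: a screwdriver, 170 mm long.
Not all that is in view belongs to the job. What is shaped like the part that bears blank_mid but pink or purple is not meant.

How it is judged (in metres and radians):
On the way, in this order (a step that is already met when the one before it is completed fails the run):
1. the blank lies along the rail under the foot and every weight is in the pail (z of blank_mid in the frame of press between 0.142 and 0.154 m and x of blank_mid in the frame of press between -0.012 and 0.012 m and y of blank_mid in the frame of press between -0.045 and 0.07 m and angle between the x axis of blank_mid and the y axis of press, either way round below 0.2 rad and distance between each of weight1_mid, weight2_mid, weight3_mid, weight4_mid, weight5_mid and pail_mid below 0.06 m), for 0.3 s.
2. the bail is upright and the pail is lifted by it (value of joint bail between 1.2 and 1.94 rad and height (world z) of pail_mid above 0.06 m), for 0.2 s.
3. the bail hangs on the hook and the lever has come down on the blank (distance between bail_mid and hook_seat below 0.03 m and height (world z) of pail_mid above 0.05 m and value of joint lever between -0.03 and 0.03 rad), for 0.3 s.
At the end, for the whole second after the job is handed in: The blank lies on the rail within 0.2 rad and 12 mm of centred, its middle from 45 mm (press -y) to 70 mm (+y) from the foot; every weight is in the pail; the bail hangs within 30 mm of the hook seat, the pail clear of the bench and within 0.35 rad of upright; the lever is within 0.03 rad of level (all of step 1 and all of step 3 and angle between pail_mid's own z axis and vertical below 0.35 rad); the robot touches nothing.
It fails at once if the box is moved by more than 40 mm (distance of keepsake_box from where it was at the start of the episode above 0.04 m).
It fails at once if the cup is moved by more than 40 mm (distance of glaze_cup from where it was at the start of the episode above 0.04 m).
It fails at once if the screwdriver is moved by more than 40 mm (distance of driver from where it was at the start of the episode above 0.04 m).
It fails at once if the pail is tipped over (angle between pail_mid's own z axis and vertical above 0.9 rad).
Of weight1, weight2, weight3, weight4, weight5 only 3 to 5 are there at a start; the rules pass over those that are not, and their reading is None.
At some moment in a run one of weight1, weight2, weight3, weight4, weight5 may be knocked a few centimetres aside while the robot is not near it.
It also fails if it takes over 210 s, if anything falls off the work surface, if the arm or the gripper's body presses on something with over 40 N, if the wrist force passes 120 N, or if a joint passes its speed limit or range.

## Working session

There is one attempt and no reset: what is moved stays moved. The work goes in short steps, Python scripts to look and compute and a shell command to move; the robot and the scene stay as the last step left them, time stands still between calls to the robot, and variables do not carry over. Pictures are saved under pics/ and viewed, at most 14 in all, crops included, and the job is handed in when it is done.

```bash
mkdir -p pics; ls
cat > h.py <<'E'
import numpy as np, cv2
from bench import monitor, optics, robot
from scipy.spatial.transform import Rotation as R
def shot(n,fn=None):
    c=optics.get_calibration(n); im=optics.read_camera(n)
    if fn: cv2.imwrite('pics/'+fn,im)
    return im,{k:np.array(v,float) for k,v in c.items()}
def ray(c,uv):
    p=cv2.undistortPoints(np.array(uv,float).reshape(-1,1,2),c['mtx'],c['dist']).reshape(-1,2)
    Rm=cv2.Rodrigues(c['rvec'])[0]
    d=np.c_[p,np.ones(len(p))]@Rm
    o=-Rm.T@c['tvec'].ravel()
    return o,d
def onz(c,uv,z):
    o,d=ray(c,uv); return o+d*((z-o[2])/d[:,2])[:,None]
def proj(c,P):
    return cv2.projectPoints(np.array(P,float).reshape(-1,3),c['rvec'],c['tvec'],c['mtx'],c['dist'])[0].reshape(-1,2)
def tri(c1,u1,c2,u2):
    o1,d1=ray(c1,u1);o2,d2=ray(c2,u2);d1=d1[0];d2=d2[0]
    s=np.linalg.lstsq(np.c_[d1,-d2],o2-o1,rcond=None)[0]
    a=o1+s[0]*d1;b=o2+s[1]*d2
    return (a+b)/2,np.linalg.norm(a-b)
E
python3 - <<'E'
from h import *
s=monitor.sense(); print({k:np.round(v,3) for k,v in s.items()}, robot.grip_point_offset)
for n in('scene','top'):
    im,c=shot(n,n+'0.png'); o,d=ray(c,[[320,200]]); print(n,o.round(),d.round(2))
c=optics.get_calibration('wrist');c={k:np.array(v,float) for k,v in c.items()};o,d=ray(c,[[320,200]]); print(o.round(),d.round(2)); print(R.from_quat(s['tcp_rot']).as_matrix().round(3))
E
```

```text
pics
{'time_s': np.float64(0.0), 'qpos': array([-1.539,  0.259,  1.536, -0.   ,  1.348, -0.203]), 'joint_velocities': array([-0.   , -0.   ,  0.   , -0.   , -0.001, -0.001]), 'tau': array([-1.0000e-03, -4.3731e+01, -2.8400e+01,  7.2000e-02,  4.1000e-02,
       -0.0000e+00]), 'eef_pos': array([ 127.964, -534.339,  217.828]), 'tcp_rot': array([ 0.993,  0.117,  0.   , -0.001]), 'wrist_force': array([0.145, 0.159, 0.303]), 'torque': array([0.031, 0.032, 0.037]), 'finger_force': np.float64(0.0), 'width': np.float64(92.805)} 18.8
scene [1027. -825.  783.] [[-0.41  0.74 -0.54]]
top [ 433.   55. 1721.] [[ 0.1  0.  -1. ]]
[ 196. -519.  384.] [[-0.24 -0.07 -0.97]]
[[ 0.973  0.233 -0.   ]
 [ 0.233 -0.973  0.002]
 [ 0.    -0.002 -1.   ]]
```

View pics/scene0.png

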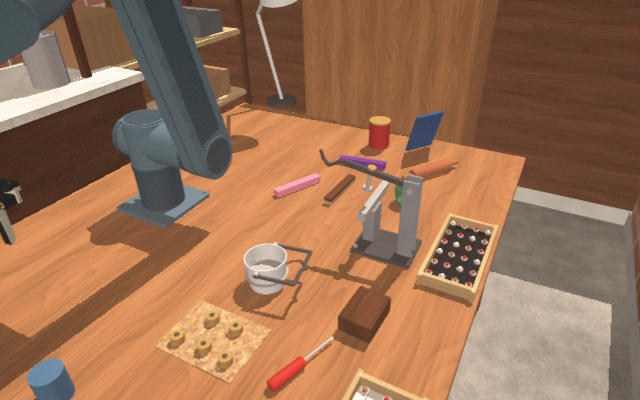

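View pics/top0.png

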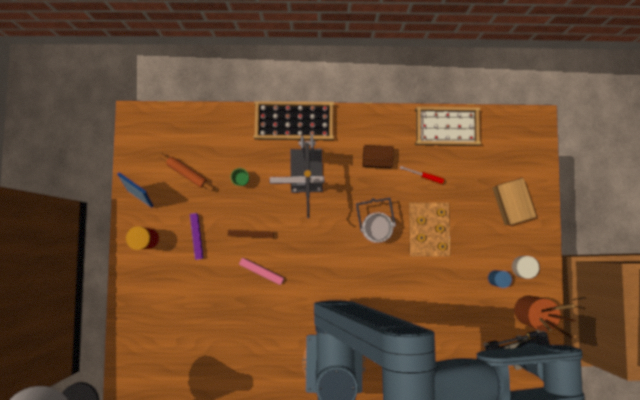

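The scene view shows the pail at (266,268) with its bail lying toward (300,265), five weights on the mat near (205,338), the press near (390,220) and the screwdriver at (300,365). There are four candidates for the blank. In scene/top pixels they are: dark brown bar (340,187)/(252,234), pink bar (298,185)/(262,271), purple bar (362,162)/(196,236), and the brown rolling-pin-like thing (433,170)/(187,172). By the description, the brown two-wood bar is the blank, and I'll check it in a close crop.

Run:
```python
import cv2,numpy as np
a=cv2.imread('pics/top0.png');b=cv2.imread('pics/scene0.png')
A=cv2.resize(a[95:295,180:460],None,fx=2.85,fy=2.85,interpolation=cv2.INTER_CUBIC)
B=cv2.resize(b[140:280,220:470],None,fx=3.2,fy=3.2,interpolation=cv2.INTER_CUBIC)
cv2.imwrite('pics/topc.png',A);cv2.imwrite('pics/scenec.png',B)
```

```text
(no output)
```

View pics/topc.png

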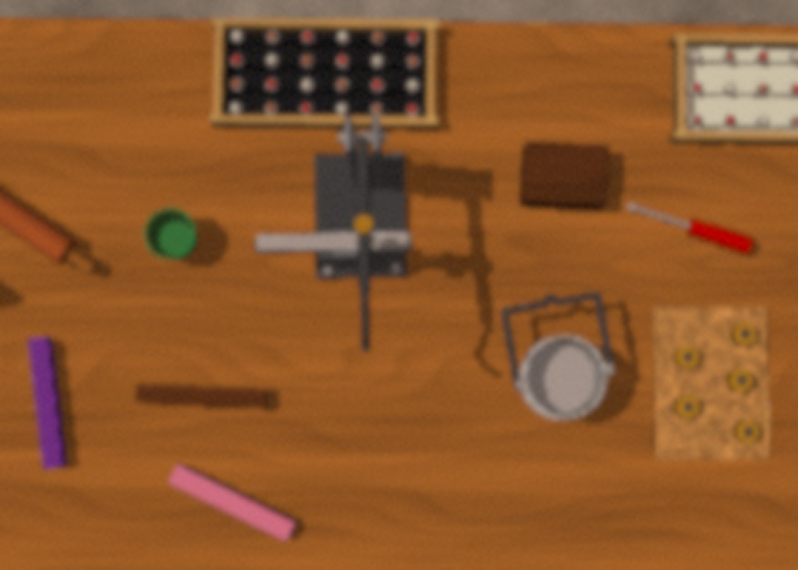

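View pics/scenec.png

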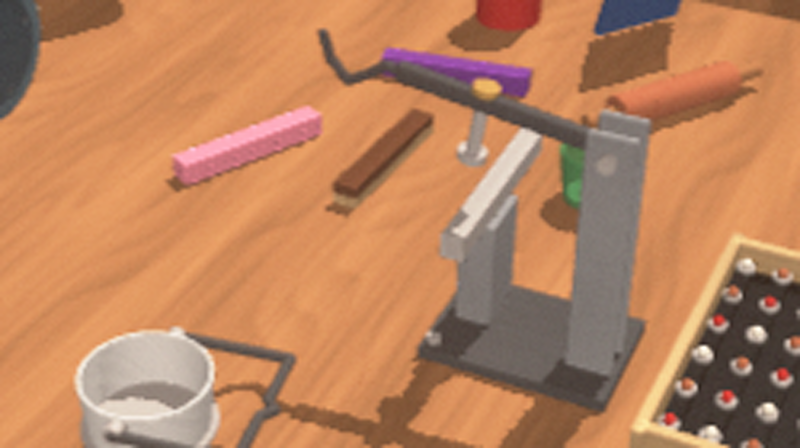

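The crop confirms the choice: the brown bar is two-tone, dark walnut over pale wood, and lies roughly along world y. Five brass weights are on the mat. Next I'll get coarse positions from the top camera.

```bash
cat > coarse.py <<'E'
from h import *
c={k:np.array(v,float) for k,v in optics.get_calibration('top').items()}
print(c['mtx'][0,0])
f=lambda p:np.array(p,float)/2.85+[180-.5+.5/2.85,95-.5+.5/2.85]
def show(n,p,z): print(n,onz(c,f(p),z)[:,:2].round(0).tolist())
show('rail ends',[[256,242],[410,241]],136)
show('blank ends',[[137,394],[276,400]],24)
show('weights',[[745,335],[688,357],[741,381],[688,408],[748,431]],23)
show('pail rim',[[565,377]],80)
show('bail corners, kink',[[505,313],[600,295],[551,300]],70)
show('hook end, foot knob',[[366,347],[364,224]],250)
show('box',[[566,175]],45);show('cup',[[172,235]],55);show('driver',[[631,206],[752,247]],10);show('pink',[[172,473],[292,532]],24)
E
python3 coarse.py
```

```text
458.93139673306865
rail ends [[654.0, 236.0], [658.0, 48.0]]
blank ends [[470.0, 400.0], [464.0, 219.0]]
weights [[555.0, -389.0], [526.0, -315.0], [495.0, -384.0], [460.0, -314.0], [431.0, -392.0]]
pail rim [[496.0, -148.0]]
bail corners, kink [[576.0, -73.0], [601.0, -193.0], [594.0, -131.0]]
hook end, foot knob [[521.0, 97.0], [660.0, 101.0]]
box [[759.0, -153.0]]
cup [[674.0, 354.0]]
driver [[725.0, -244.0], [672.0, -403.0]]
pink [[368.0, 352.0], [295.0, 196.0]]
```

```bash
python3 -m jog '[{"x":346,"y":-106,"z":-42,"twist":0.235,"jaw":0},{"x":346,"y":-106,"z":-42,"twist":0.235,"jaw":0},{"x":346,"y":-106,"z":-42,"twist":0.235,"jaw":0},{"x":346,"y":-106,"z":-42,"twist":0.235,"jaw":0},{"x":346,"y":-106,"z":-42,"twist":0.235,"jaw":0},{"x":346,"y":-106,"z":-42,"twist":0.235,"jaw":0},{"x":346,"y":-106,"z":-42,"twist":0.235,"jaw":0},{"x":346,"y":-106,"z":-42,"twist":0.235,"jaw":0},{"x":346,"y":-106,"z":-42,"twist":0.235,"jaw":0},{"x":346,"y":-106,"z":-42,"twist":0.235,"jaw":0}]'
python3 -m jog '[{"jaw":0},{"jaw":0},{"jaw":0},{"jaw":0}]'
python3 -c "
from h import *
s=monitor.sense();print(s['eef_pos'],R.from_quat(s['tcp_rot']).as_matrix().round(3),s['width'])
im,c=shot('wrist','w1.png');print(onz(c,[[320,200],[0,0],[640,0],[0,400],[640,400]],23).round().tolist())"
```

```text
time_s: 1.1
eef_pos: [439.5, -351.1, 260.1]
tcp_rot: [1.0, 0.0, -0.001, -0.0]
wrist_force: [0.4, 0.0, -0.1]
width: 46.7
finger_force: 0.0
[ 439.5401997  -351.08344599  260.07924185] [[ 1.     0.001 -0.001]
 [ 0.001 -1.     0.   ]
 [-0.001 -0.    -1.   ]] 46.687576277380565
[[404.0, -355.0, 23.0], [650.0, 27.0, 23.0], [651.0, -737.0, 23.0], [51.0, 189.0, 23.0], [51.0, -904.0, 23.0]]$[0]: bad value
```

View pics/w1.png

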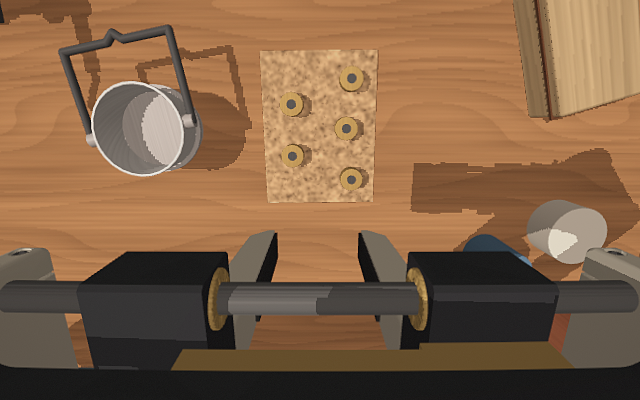

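Wrist view: five brass weights with dark centres at about (351,78), (291,104), (346,128), (292,156) and (350,179). The pail rim centre is at (140,128), with bail corners at (63,51) and (168,30) and the kink at (112,36).

```bash
cat > weights.py <<'E'
from h import *
import sys
def find(cam='wrist',fn=None):
    im,c=shot(cam,fn)
    hsv=cv2.cvtColor(im,cv2.COLOR_BGR2HSV)
    # grey-blue hole in the brass top: low saturation, dark
    m=((hsv[...,1]<90)&(hsv[...,2]>30)&(hsv[...,2]<130)).astype(np.uint8)
    n,l,st,ce=cv2.connectedComponentsWithStats(m)
    r=[]
    for i in range(1,n):
        x,y,w,h,a=st[i]
        if 20<a<400 and w<25 and h<25 and a>.5*w*h:
            ring=im[max(0,y-5):y+h+5,max(0,x-5):x+w+5].astype(int)
            yel=((ring[...,2]-ring[...,0])>70).mean()
            if yel>.3: r.append((ce[i],onz(c,ce[i],23)[0][:2],a))
    return im,c,r
if __name__=='__main__':
    im,c,r=find(*sys.argv[1:])
    for p,w,a in r: print(p.round(),w.round(1),a)
    s=monitor.sense();print('tcp',s['eef_pos'].round(1),s['time_s'])
E
python3 weights.py wrist
python3 - <<'E'
from h import *
c={k:np.array(v,float) for k,v in optics.get_calibration('wrist').items()}
im=cv2.imread('pics/w1.png')
p=onz(c,[[140,128]],80);print('rim',p.round())
print('bail',onz(c,[[63,51],[168,30],[112,36]],70).round().tolist(),'ears',onz(c,[[90,140],[188,122]],70).round().tolist())
E
```

```text
[351.  77.] [ 559.  -393.3] 68
[290. 103.] [ 528.3 -318.2] 69
[346. 128.] [ 498.4 -388.4] 64
[292. 155.] [ 463.4 -318.5] 60
[351. 179.] [ 432.2 -396.4] 56
tcp [ 438.7 -351.8  260.2] 1.2
rim [[ 500. -157.   80.]]
bail [[582.0, -78.0, 70.0], [601.0, -195.0, 70.0], [596.0, -134.0, 70.0]] ears [[487.0, -91.0, 70.0], [506.0, -207.0, 70.0]]
```

```bash
python3 -m jog '[{"x":58.5,"y":37,"z":0,"twist":0,"jaw":0},{"x":58.5,"y":37,"z":50,"twist":0,"jaw":0},{"x":58.5,"y":37,"z":100,"twist":0,"jaw":0},{"x":58.5,"y":37,"z":150,"twist":0,"jaw":0},{"x":58.5,"y":37,"z":190,"twist":0,"jaw":0},{"x":58.5,"y":37,"z":225,"twist":0,"jaw":0},{"x":58.5,"y":37,"z":245,"twist":0,"jaw":0},{"x":58.5,"y":37,"z":255,"twist":0,"jaw":0},{"x":58.5,"y":37,"z":255,"twist":0,"jaw":0},{"x":58.5,"y":37,"z":255,"twist":0,"jaw":0}]' 25
python3 -m jog '[{"x":0,"y":0,"z":0,"twist":0,"jaw":-1},{"x":0,"y":0,"z":0,"twist":0,"jaw":-1},{"x":0,"y":0,"z":0,"twist":0,"jaw":-1},{"x":0,"y":0,"z":0,"twist":0,"jaw":-1},{"x":0,"y":0,"z":0,"twist":0,"jaw":-1},{"x":0,"y":0,"z":-50,"twist":0,"jaw":-1},{"x":0,"y":0,"z":-100,"twist":0,"jaw":-1},{"x":0,"y":0,"z":-130,"twist":0,"jaw":-1},{"x":0,"y":0,"z":-130,"twist":0,"jaw":-1},{"x":0,"y":0,"z":-130,"twist":0,"jaw":-1}]' 25
python3 - <<'E'
from h import *
im=cv2.imread('pics/w1.png')
# calibration of w1 pose: rebuild by shifting current wrist calibration (pure translation)
c={k:np.array(v,float) for k,v in optics.get_calibration('wrist').items()}
s=monitor.sense(); Rm=cv2.Rodrigues(c['rvec'])[0]
d=np.array([439.5,-351.1,260.1])-s['eef_pos']
c['tvec']=c['tvec'].ravel()-Rm@d
g=im.astype(int); m=((g.max(2)-g.min(2)<45)&(g.min(2)>95)).astype(np.uint8); m[200:]=0; m[:,230:]=0
m=cv2.morphologyEx(m,cv2.MORPH_CLOSE,np.ones((5,5)))
k=max(cv2.findContours(m,0,2)[0],key=cv2.contourArea)[:,0]
print(k.min(0),k.max(0))
w=onz(c,k.astype(float),80)[:,:2]
# rim only: robustly fit circle
from scipy.optimize import least_squares
f=least_squares(lambda q:np.hypot(*(w-q).T)-52,[500,-157],loss='soft_l1',f_scale=2)
print(f.x,np.percentile(np.abs(f.fun),[50,80]))
E
```

```text
time_s: 2.2
eef_pos: [498.0, -389.6, 6.3]
tcp_rot: [1.0, -0.001, 0.0, 0.0]
wrist_force: [0.5, 0.0, -0.5]
width: 46.7
finger_force: 0.0
time_s: 3.2
eef_pos: [498.3, -388.2, 135.7]
tcp_rot: [1.0, -0.0, 0.0, 0.0]
wrist_force: [-1.3, 0.3, -1.2]
width: 29.3
finger_force: 25.0
[86 81] [199 176]
[ 499.22739853 -157.4739719 ] [3.38061593 7.03392561]
```

```bash
python3 -m jog '[{"x":1,"y":-50,"z":0,"twist":0,"jaw":-1},{"x":1,"y":-100,"z":0,"twist":0,"jaw":-1},{"x":1,"y":-150,"z":0,"twist":0,"jaw":-1},{"x":1,"y":-200,"z":0,"twist":0,"jaw":-1},{"x":1,"y":-231,"z":0,"twist":0,"jaw":-1},{"x":1,"y":-231,"z":0,"twist":0,"jaw":-1},{"x":1,"y":-231,"z":40,"twist":0,"jaw":-1},{"x":1,"y":-231,"z":75,"twist":0,"jaw":-1},{"x":1,"y":-231,"z":90,"twist":0,"jaw":-1},{"x":1,"y":-231,"z":90,"twist":0,"jaw":-1}]'
python3 -m jog '[{"x":0,"y":0,"z":0,"twist":0,"jaw":-1},{"x":0,"y":0,"z":0,"twist":0,"jaw":-0.18},{"x":0,"y":0,"z":0,"twist":0,"jaw":-0.18},{"x":0,"y":0,"z":0,"twist":0,"jaw":-0.18},{"x":0,"y":0,"z":0,"twist":0,"jaw":-0.18},{"x":0,"y":0,"z":-40,"twist":0,"jaw":-0.18},{"x":0,"y":0,"z":-90,"twist":0,"jaw":-0.18},{"x":0,"y":0,"z":-135,"twist":0,"jaw":0},{"x":0,"y":0,"z":-135,"twist":0,"jaw":0},{"x":0,"y":0,"z":-135,"twist":0,"jaw":0}]'
python3 weights.py wrist w2.png
```

```text
time_s: 4.2
eef_pos: [496.2, -156.3, 41.5]
tcp_rot: [1.0, -0.0, -0.004, -0.002]
wrist_force: [-1.1, 0.6, -1.0]
width: 29.4
finger_force: 25.0
time_s: 5.2
eef_pos: [500.0, -157.6, 182.2]
tcp_rot: [1.0, -0.0, 0.002, 0.001]
wrist_force: [-0.1, -0.3, -1.4]
width: 46.4
finger_force: 0.0
[542. 132.] [ 559.1 -393.7] 93
[467. 161.] [ 528.3 -318.4] 91
[373. 195.] [ 491.  -218.9] 43
[461. 219.] [ 463.3 -318.6] 75
[525. 245.] [ 432.  -396.9] 67
tcp [ 499.  -157.1  180.5] 5.25
```

View pics/w2.png

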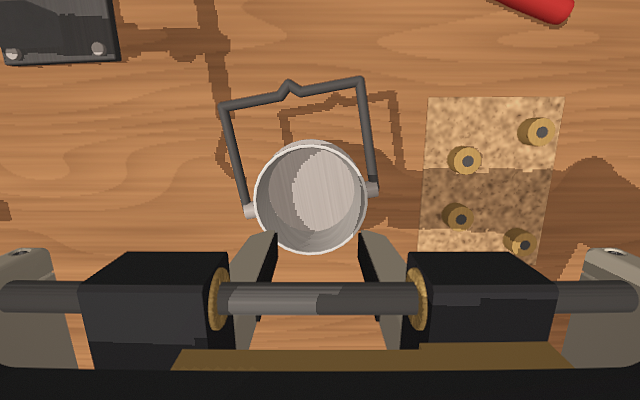

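The picture shows four weights left on the mat at (542,132), (467,161), (461,219) and (525,245). The pail's inside at (310,197) is hard to judge, so I'll enlarge it.

Run:
```python
import cv2
a=cv2.imread('pics/w2.png')[60:270,200:400]
a=cv2.convertScaleAbs(a,alpha=1.2)
cv2.imwrite('pics/w2c.png',cv2.resize(a,None,fx=2.5,fy=2.5,interpolation=cv2.INTER_CUBIC))
```

```text
(no output)
```

View pics/w2c.png

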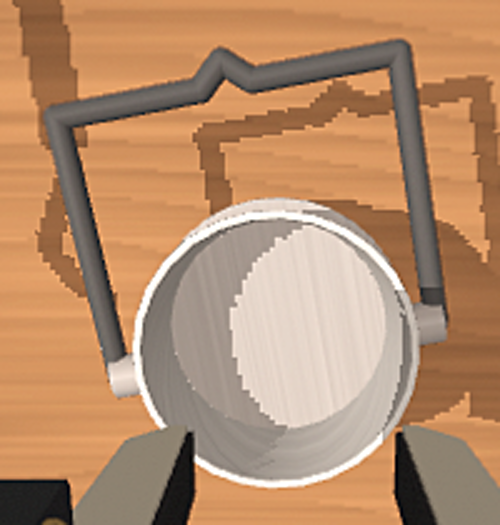

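The pail is empty, so I need to find the weight with the other cameras.

Run:
```python
from h import *
a,ca=shot('scene','s2.png');b,cb=shot('top','t2.png')
A=cv2.resize(a[210:400,100:420],None,fx=2.4,fy=2.4,interpolation=cv2.INTER_CUBIC)
cv2.imwrite('pics/s2c.png',A)
```

```text
(no output)
```

View pics/s2c.png

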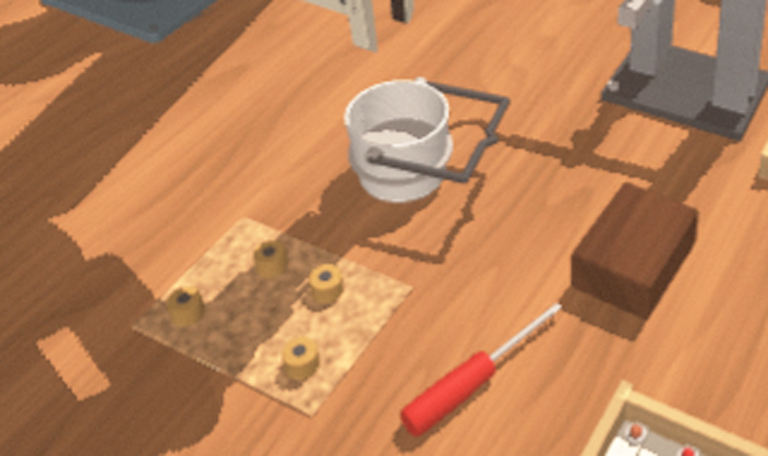

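Run:
```python
import cv2,numpy as np
a=cv2.imread('pics/s2.png');b=cv2.imread('pics/t2.png')
h=np.vstack([np.hstack([b[90:290,200:520],a[100:300,0:320]]),np.hstack([a[0:200,0:320],a[200:400,0:320]])])
cv2.imwrite('pics/mix.png',cv2.resize(np.hstack([b[100:330,200:480],a[120:350,100:380]]),None,fx=1.42,fy=1.42,interpolation=cv2.INTER_CUBIC))
```

```text
(no output)
```

View pics/mix.png

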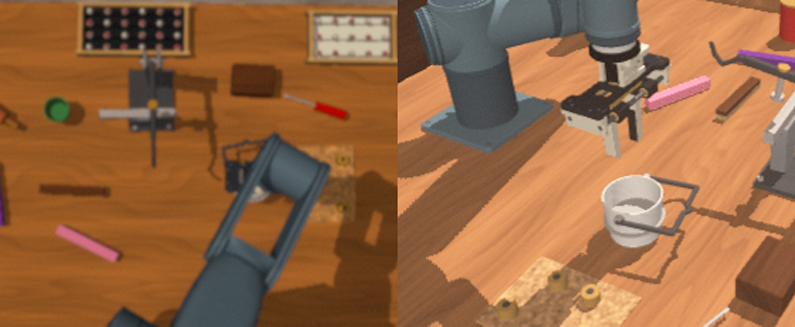

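```bash
python3 -m jog '[{"x":0,"y":40,"z":-30,"twist":0,"jaw":0},{"x":-20,"y":85,"z":-50,"twist":0,"jaw":0},{"x":-40,"y":130,"z":-65,"twist":0,"jaw":0},{"x":-60,"y":175,"z":-80,"twist":0,"jaw":0},{"x":-60,"y":193,"z":-80,"twist":0,"jaw":0},{"x":-60,"y":193,"z":-80,"twist":0,"jaw":0},{"x":-60,"y":193,"z":-80,"twist":0,"jaw":0}]'
python3 weights.py wrist w3.png
python3 - <<'E'
from h import *
for n,f0 in(('scene','scene0.png'),('top','top0.png')):
    im,c=shot(n,n+'3.png'); old=cv2.imread('pics/'+f0)
    d=(np.abs(im.astype(int)-old).max(2)>30).astype(np.uint8)
    k,l,st,ce=cv2.connectedComponentsWithStats(d)
    print(n,[(ce[i].round().tolist(),st[i][2:].tolist(),onz(c,ce[i],20)[0].round().tolist()[:2], im[int(ce[i][1]),int(ce[i][0])].tolist()) for i in range(1,k) if st[i][4]>15])
E
```

```text
time_s: 6.05
eef_pos: [438.7, -349.8, 258.7]
tcp_rot: [1.0, -0.001, -0.001, -0.002]
wrist_force: [-0.0, 1.1, 0.4]
width: 46.7
finger_force: 0.0
[353.  77.] [ 559.  -393.4] 69
[292. 103.] [ 528.3 -318.3] 68
[293. 155.] [ 463.5 -318.6] 61
[353. 179.] [ 432.2 -396.5] 53
tcp [ 439. -349.  259.] 6.1
scene [([26.0, 23.0], [76, 64, 2718], [-3019.0, 1498.0], [75, 96, 155]), ([160.0, 111.0], [167, 257, 18762], [-560.0, 546.0], [68, 63, 58]), ([178.0, 3.0], [6, 8, 34], [-2541.0, 2771.0], [42, 60, 94]), ([203.0, 4.0], [33, 11, 310], [-2268.0, 2832.0], [73, 71, 66]), ([117.0, 126.0], [16, 20, 60], [-593.0, 333.0], [143, 137, 122]), ([160.0, 128.0], [14, 17, 130], [-416.0, 405.0], [95, 90, 82]), ([219.0, 143.0], [10, 11, 64], [-96.0, 395.0], [101, 99, 90]), ([121.0, 155.0], [19, 20, 135], [-361.0, 152.0], [99, 94, 84]), ([8.0, 210.0], [23, 67, 822], [-369.0, -267.0], [34, 45, 72]), ([90.0, 230.0], [23, 26, 123], [-56.0, -225.0], [58, 91, 134]), ([62.0, 304.0], [144, 88, 1740], [133.0, -448.0], [72, 113, 173]), ([72.0, 350.0], [175, 138, 2943], [268.0, -522.0], [58, 87, 132]), ([202.0, 349.0], [19, 20, 223], [507.0, -398.0], [121, 178, 235]), ([125.0, 384.0], [61, 37, 1233], [430.0, -528.0], [55, 85, 130])]
top [([464.0, 278.0], [186, 123, 10174], [315.0, -471.0], [32, 84, 144]), ([439.0, 228.0], [11, 5, 33], [497.0, -383.0], [62, 119, 179]), ([354.0, 310.0], [67, 36, 778], [194.0, -70.0], [21, 54, 93]), ([298.0, 333.0], [57, 69, 1819], [107.0, 133.0], [50, 48, 40]), ([493.0, 366.0], [196, 92, 10448], [-4.0, -574.0], [35, 88, 151]), ([584.0, 330.0], [24, 29, 539], [128.0, -912.0], [26, 57, 91]), ([561.0, 326.0], [6, 7, 29], [143.0, -825.0], [36, 92, 156]), ([365.0, 377.0], [44, 52, 1258], [-46.0, -111.0], [100, 94, 80]), ([318.0, 373.0], [7, 7, 18], [-33.0, 59.0], [105, 98, 84])]
```

View pics/w3.png

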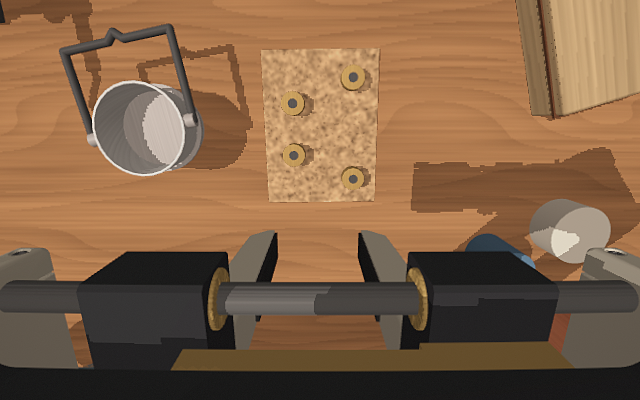

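The weight isn't on the floor of the pail, the mat or the bench nearby. I'll search for brass colour in all the pictures.

Run:
```python
from h import *
c={k:np.array(v,float) for k,v in optics.get_calibration('wrist').items()}
s=monitor.sense();print('tcp px',proj(c,s['eef_pos']),proj(c,s['eef_pos']+[0,0,19]), s['width'])
cs=optics.get_calibration('scene');cs={k:np.array(v,float) for k,v in cs.items()}
sc=cv2.imread('pics/scene3.png');hs=cv2.cvtColor(sc,cv2.COLOR_BGR2HSV)
ref=[proj(cs,[559,-393,20])[0],proj(cs,[463,-318,20])[0]]
for r in ref: print(r, hs[int(r[1])-3:int(r[1])+6:3,int(r[0])].tolist())
for f in('scene3','scene0','w3','w2','top3','top0'):
    im=cv2.imread(f'pics/{f}.png');h=cv2.cvtColor(im,cv2.COLOR_BGR2HSV)
    m=((h[...,0]>=19)&(h[...,0]<=28)&(h[...,1]>110)&(h[...,2]>60)).astype(np.uint8)
    m=cv2.morphologyEx(m,cv2.MORPH_CLOSE,np.ones((3,3)))
    k,l,st,ce=cv2.connectedComponentsWithStats(m)
    print(f,[(ce[i].round().tolist(),int(st[i][4])) for i in range(1,k) if st[i][4]>12][:25])
a=cv2.imread('pics/w1.png')[20:180,60:210].astype(int);b=cv2.imread('pics/w3.png')[20:180,60:210].astype(int)
print('paildiff',(np.abs(a-b).max(2)>40).sum())
```

```text
tcp px [[316.47192618 244.10481657]] [[316.33171979 258.42258274]] 46.429318050490814
[223.62177494 357.27750475] [[15, 105, 161], [9, 51, 114], [18, 145, 232]]
[210.84967909 315.81572872] [[18, 146, 233], [10, 47, 113], [17, 144, 233]]
scene3 []
scene0 []
w3 [([350.0, 67.0], 16), ([294.0, 96.0], 14), ([284.0, 103.0], 41), ([284.0, 156.0], 20), ([412.0, 272.0], 34), ([421.0, 285.0], 99), ([211.0, 297.0], 24), ([425.0, 309.0], 33), ([211.0, 315.0], 30), ([272.0, 350.0], 49), ([363.0, 350.0], 52)]
w2 [([418.0, 282.0], 157), ([210.0, 299.0], 16), ([210.0, 311.0], 20), ([425.0, 310.0], 18), ([271.0, 350.0], 50), ([330.0, 351.0], 19), ([368.0, 350.0], 39)]
top3 [([237.0, 174.0], 43), ([138.0, 238.0], 288)]
top0 [([236.0, 174.0], 41), ([137.0, 238.0], 303)]
paildiff 1475
```

Run:
```python
from h import *
for n,a,b in(('scene','s2','scene3'),('top','t2','top3')):
    c={k:np.array(v,float) for k,v in optics.get_calibration(n).items()}
    I=[cv2.imread(f'pics/{f}.png').astype(int) for f in(n+'0',a,b)]
    d1=np.abs(I[1]-I[0]).max(2);d2=np.abs(I[2]-I[0]).max(2);d12=np.abs(I[1]-I[2]).max(2)
    m=((d1>22)&(d2>22)&(d12<18)).astype(np.uint8)
    k,l,st,ce=cv2.connectedComponentsWithStats(m)
    for i in range(1,k):
        if st[i][4]>8: x,y=ce[i].astype(int);print(n,ce[i].round(),st[i][2:],onz(c,ce[i],15)[0][:2].round(),I[0][y,x],I[1][y,x])
# aligned pail diff
a=cv2.imread('pics/w1.png',0)[20:180,60:230].astype(np.float32);b=cv2.imread('pics/w3.png',0)[20:180,60:230].astype(np.float32)
s=cv2.phaseCorrelate(a,b)[0];b2=cv2.warpAffine(b,np.float32([[1,0,-s[0]],[0,1,-s[1]]]),(170,160));d=np.abs(a-b2)[5:-5,5:-5]
ys,xs=np.where(d>45);print(s,len(xs),xs.mean()+65,ys.mean()+25,xs.std(),ys.std())
```

```text
scene [26. 23.] [  76   65 2757] [-3045.  1514.] [88 85 74] [ 80 101 161]
scene [172.  12.] [ 13  31 134] [-2270.  2403.] [63 60 51] [88 85 74]
scene [205.   5.] [ 33  14 290] [-2274.  2857.] [43 61 96] [91 87 77]
scene [219.  36.] [10 11 67] [-1281.  1856.] [ 90 126 155] [100  97  87]
scene [181.  81.] [  39   80 1826] [-787.  929.] [65 61 55] [ 75 108 147]
scene [212.  39.] [ 8 11 11] [-1263.  1757.] [ 82 116 141] [87 84 80]
scene [219.  85.] [  44  110 1167] [-555.  963.] [ 63  91 126] [90 86 78]
scene [213. 119.] [12 24 77] [-285.  591.] [69 65 62] [94 92 84]
scene [198. 129.] [ 16  29 256] [-273.  478.] [67 64 58] [112 108  98]
scene [174. 121.] [14 15 67] [-423.  494.] [97 94 85] [159 155 138]
scene [159. 131.] [ 16  17 150] [-403.  388.] [140 136 122] [94 90 83]
scene [180. 138.] [ 4  8 10] [-278.  374.] [84 82 75] [107 103  92]
scene [219. 140.] [ 8  7 22] [-122.  429.] [68 69 65] [94 89 83]
scene [210. 142.] [ 4  5 10] [-140.  395.] [105 103  94] [79 81 79]
scene [125. 158.] [12  9 56] [-331.  144.] [33 45 70] [75 73 67]
scene [219. 165.] [ 33  26 467] [ 12. 261.] [70 70 68]
[... 1364 characters left out ...]
[ 150. -151.] [28 24 21] [77 73 62]
top [584. 330.] [ 24  31 601] [ 128. -916.] [16 32 51] [30 58 88]
top [296. 341.] [ 39  56 543] [ 80. 142.] [ 36  89 154] [83 76 65]
top [466. 335.] [ 35  27 473] [ 105. -478.] [ 29  84 144] [23 56 95]
top [352. 353.] [ 5 11 32] [ 38. -64.] [51 47 40] [82 77 65]
top [332. 357.] [10  7 20] [22. 11.] [105 100  86] [76 70 60]
top [363. 358.] [ 4  7 16] [  21. -102.] [49 56 66] [78 73 62]
top [318. 371.] [ 8 14 44] [-29.  61.] [73 68 59] [104  98  84]
top [349. 386.] [12 15 70] [-79. -54.] [73 65 56] [98 92 79]
top [358. 391.] [ 7 18 65] [-98. -86.] [58 58 56] [96 90 79]
(0.882808671604792, -0.4485552809566826) 24 151.0 80.5 13.14660919527668 44.59727196440009
```

The weight isn't visible anywhere yet, and the arm hides part of the bench. I'll go on to the blank on the other side, which clears the view, and look again from there.

```bash
python3 -m jog '[{"x":-20,"y":-40,"z":-10,"twist":0,"jaw":0},{"x":-40,"y":-80,"z":-20,"twist":0,"jaw":0},{"x":-40,"y":-125,"z":-20,"twist":0,"jaw":0},{"x":-40,"y":-170,"z":-20,"twist":0,"jaw":0},{"x":-40,"y":-215,"z":-20,"twist":0,"jaw":0},{"x":-40,"y":-260,"z":-20,"twist":0,"jaw":0},{"x":-40,"y":-305,"z":-20,"twist":0,"jaw":0},{"x":-40,"y":-350,"z":-20,"twist":0,"jaw":0},{"x":-40,"y":-350,"z":-20,"twist":0,"jaw":0},{"x":-40,"y":-350,"z":-20,"twist":0,"jaw":0}]'
python3 -m jog '[{"x":0,"y":-45,"z":0,"twist":0,"jaw":0},{"x":0,"y":-90,"z":0,"twist":0,"jaw":0},{"x":0,"y":-135,"z":0,"twist":0,"jaw":0},{"x":0,"y":-180,"z":0,"twist":0,"jaw":0},{"x":0,"y":-225,"z":0,"twist":0,"jaw":0},{"x":0,"y":-270,"z":0,"twist":0,"jaw":0},{"x":0,"y":-310,"z":0,"twist":0,"jaw":0},{"x":0,"y":-310,"z":0,"twist":0,"jaw":0},{"x":0,"y":-310,"z":0,"twist":0,"jaw":0}]'
python3 - <<'E'
from h import *
s=monitor.sense();print(s['eef_pos'].round(1),s['qpos'].round(2),s['time_s'])
a,c=shot('wrist','w4.png'); print(onz(c,[[320,100],[0,0],[640,0]],0).round())
t,_=shot('top','t4.png'); sc,_=shot('scene','s4.png')
A=cv2.resize(t[90:300,330:530],(400,420),interpolation=cv2.INTER_CUBIC)
B=cv2.resize(sc[190:400,90:290],(400,420),interpolation=cv2.INTER_CUBIC)
cv2.imwrite('pics/mix4.png',np.hstack([A,B]))
E
```

```text
time_s: 7.2
eef_pos: [398.9, 1.5, 280.7]
tcp_rot: [1.0, 0.003, 0.0, 0.0]
wrist_force: [-0.2, 0.4, 0.0]
width: 46.9
finger_force: 0.0
time_s: 8.1
eef_pos: [399.8, 309.1, 280.0]
tcp_rot: [1.0, 0.0, -0.001, 0.001]
wrist_force: [-0.3, -0.8, -0.1]
width: 46.8
finger_force: 0.0
[399.8 309.1 280. ] [ 0.44  0.14  1.53 -0.    1.47  2.01] 8.1
[[ 496.  304.    0.]
 [ 625.  726.   -0.]
 [ 626. -119.    0.]]
```

View pics/mix4.png

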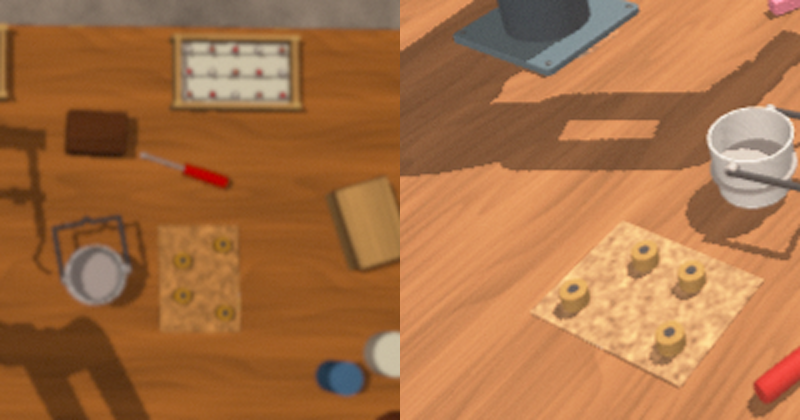

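Run:
```python
from h import *
c={k:np.array(v,float) for k,v in optics.get_calibration('scene').items()}
s=monitor.sense();p=proj(c,s['eef_pos'])[0];print(p)
sc=cv2.imread('pics/s4.png');x,y=p.astype(int)
g=cv2.resize(sc[max(0,y-80):max(0,y-80)+100,max(0,x-80):max(0,x-80)+160],(320,200),interpolation=cv2.INTER_CUBIC)
t=cv2.imread('pics/t4.png');t2=t[200:400,250:570]
cv2.imwrite('pics/mix5.png',np.vstack([cv2.imread('pics/w4.png'),np.hstack([g,t2])]))
```

```text
[318.02466554 108.38157309]
```

View pics/mix5.png

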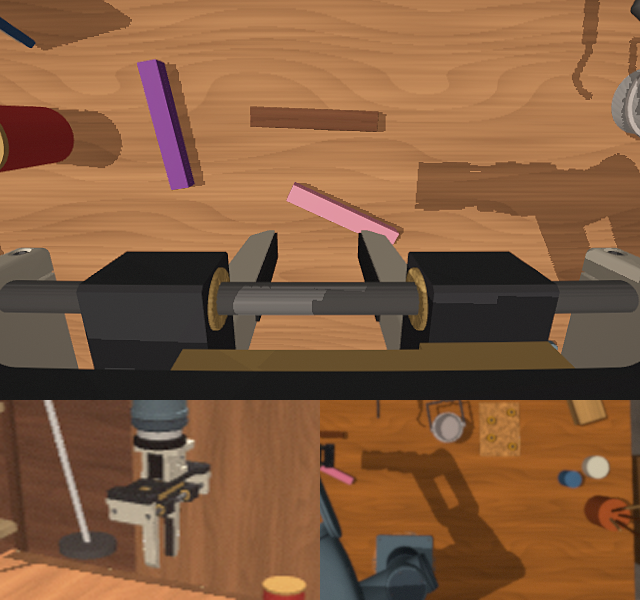

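Run:
```python
from h import *
c={k:np.array(v,float) for k,v in optics.get_calibration('wrist').items()}
s=monitor.sense(); Rm=cv2.Rodrigues(c['rvec'])[0]
c['tvec']=c['tvec'].ravel()-Rm@(np.array([499.4,-157.4,180.6])-s['eef_pos'])
t=np.linspace(0,2*np.pi,60)
for z,r in((80,52),(4,42),(24,15)):
    p=proj(c,np.c_[500+r*np.cos(t),-157+r*np.sin(t),np.full(60,z)]);print(z,p.min(0),p.max(0))
im=cv2.imread('pics/w2.png');print(im[150:250:10,320].tolist());print(im[190,255:370:8].tolist())
# top view of pail: before/after
ct={k:np.array(v,float) for k,v in optics.get_calibration('top').items()}
p=proj(ct,[500,-157,4])[0].astype(int);print(p)
for f in('top0','t4'):
    print(cv2.imread(f'pics/{f}.png')[p[1]-8:p[1]+12:4,p[0]-8:p[0]+12:4].sum(2).tolist())
```

```text
80 [258.04546047 140.48302336] [374.2325507  253.07058552]
4 [279.29152384 145.17927857] [353.29900234 217.90983802]
24 [302.27931852 172.49906738] [330.27301172 199.90022332]
[[124, 132, 144], [168, 179, 191], [170, 181, 193], [165, 175, 188], [170, 180, 192], [169, 178, 192], [166, 175, 189], [168, 177, 191], [155, 165, 178], [135, 143, 152]]
[[218, 226, 235], [92, 98, 105], [116, 124, 136], [117, 125, 137], [116, 124, 136], [171, 180, 194], [168, 177, 191], [168, 178, 192], [169, 179, 192], [170, 179, 194], [167, 177, 190], [170, 181, 194], [170, 181, 193], [148, 156, 165], [122, 130, 141]]
[377 226]
[[310, 293, 423, 434, 351], [292, 414, 445, 442, 443], [301, 440, 445, 444, 445], [295, 444, 444, 446, 444], [294, 431, 446, 444, 423]]
[[314, 296, 423, 438, 356], [297, 413, 445, 447, 443], [297, 444, 448, 446, 443], [300, 448, 449, 447, 443], [298, 431, 446, 449, 430]]
```

The arm hides nothing now, and the weight isn't anywhere on the bench or the gripper. The surface seen in the pail projects at about z≈40, not 4, so the weight is probably hidden below it. I'll check that later by weighing the pail as I lift it. In w4 the blank spans (250,118) to (384,122), with the pink bar at (345,212) and the purple one at (166,125). Next I'll measure the blank and the press.

Run:
```python
from h import *
c={k:np.array(v,float) for k,v in optics.get_calibration('wrist').items()}
im=cv2.imread('pics/w4.png');roi=np.zeros(im.shape[:2],np.uint8);roi[95:145,235:400]=1
h=cv2.cvtColor(im,cv2.COLOR_BGR2HSV);print(im[118,300:340:10].tolist(),im[90,300].tolist(),h[118,320],h[90,300])
m=((im[...,2]<120)&(roi>0)).astype(np.uint8)
k=max(cv2.findContours(m,0,2)[0],key=cv2.contourArea)
w=onz(c,k[:,0].astype(float),24)[:,:2].astype(np.float32)
(cx,cy),sz,an=cv2.minAreaRect(w);print('blank',cx,cy,sz,an)
# rail in top view: bright grey top
t=cv2.imread('pics/t4.png').astype(int);ct={k:np.array(v,float) for k,v in optics.get_calibration('top').items()}
g=((t.max(2)-t.min(2)<40)&(t.min(2)>120)).astype(np.uint8);mm=np.zeros_like(g);mm[170:192,262:330]=1;g&=mm
k=np.vstack(cv2.findContours(g,0,2)[0])
w=onz(ct,k[:,0].astype(float),136)[:,:2].astype(np.float32);print('rail',cv2.minAreaRect(w),g.sum())
# calib check of top: weights
print('pail',onz(ct,[[377.5,227.5]],80))
for z,n in((24,'blank'),):
    d=(t[...,2]<75).astype(np.uint8);q=np.zeros_like(d);q[222:246,215:290]=1;d&=q
    k=max(cv2.findContours(d,0,2)[0],key=cv2.contourArea);print(n,cv2.minAreaRect(onz(ct,k[:,0].astype(float),z)[:,:2].astype(np.float32)))
```

```text
[[48, 73, 118], [47, 73, 116], [47, 70, 116], [48, 71, 119]] [82, 127, 181] [ 10 152 116] [ 14 139 181]
blank 466.12725830078125 310.94976806640625 (169.0869903564453, 17.049455642700195) 87.79188537597656
rail ((655.654296875, 142.4976348876953), (17.545278549194336, 177.6490020751953), 0.6005536913871765) 165
pail [[ 493.78210459 -146.51627665   80.        ]]
blank ((450.84039306640625, 407.7559509277344), (51.66018295288086, 78.14866638183594), 0.6788711547851562)
```

```bash
python3 -m jog '[{"x":45,"y":0,"z":0,"twist":0,"jaw":0.2},{"x":90,"y":20,"z":0,"twist":0,"jaw":0.2},{"x":130,"y":40,"z":0,"twist":0,"jaw":0.2},{"x":130,"y":40,"z":0,"twist":0,"jaw":0.2},{"x":130,"y":40,"z":0,"twist":0,"jaw":0.2},{"x":130,"y":40,"z":0,"twist":0,"jaw":0.2}]'
python3 - <<'E'
from h import *
im,c=shot('wrist','w5.png');s=monitor.sense();print(s['eef_pos'])
t=im.astype(int)
p=proj(c,[[656,47,136],[656,237,136]]);print('expected rail',p.round())
g=((t.max(2)-t.min(2)<45)&(t.min(2)>110)).astype(np.uint8);g[235:]=0
n,l,st,ce=cv2.connectedComponentsWithStats(g)
for i in range(1,n):
    if st[i][4]>150: 
        k=cv2.findContours((l==i).astype(np.uint8),0,2)[0][0]
        print(st[i],cv2.minAreaRect(onz(c,k[:,0].astype(float),136)[:,:2].astype(np.float32)))
cv2.imwrite('pics/w5v.png',cv2.resize(im[0:260,280:640],None,fx=2.2,fy=2.2,interpolation=cv2.INTER_CUBIC))
E
```

```text
time_s: 8.85
eef_pos: [528.8, 269.0, 280.8]
tcp_rot: [1.0, -0.001, -0.0, -0.0]
wrist_force: [-1.0, 1.0, -0.5]
width: 56.0
finger_force: 0.0
[528.55523852 269.51214752 281.06447284]
expected rail [[551.  58.]
 [351.  56.]]
[517  33  39  31 571] ((664.4283447265625, 63.029930114746094), (26.08704948425293, 36.71287155151367), 0.7232149839401245)
[ 353   42  163   28 3653] ((658.2229614257812, 158.2972869873047), (21.07159423828125, 153.57583618164062), 2.0686287879943848)
[426  69  58   7 222] ((642.6239013671875, 138.13461303710938), (4.204330921173096, 54.44449996948242), 2.046553134918213)
[603 157  37  14 224] ((557.6478881835938, -45.92711639404297), (12.167630195617676, 38.1738166809082), 11.625457763671875)
[ 609  168   31   67 1327] ((513.0519409179688, -60.667083740234375), (71.84012603759766, 32.92518615722656), 13.858471870422363)
[579 173  28  58 235] ((510.1562805175781, -22.560810089111328), (69.97296142578125, 21.876514434814453), 26.00783920288086)
```

View pics/w5v.png

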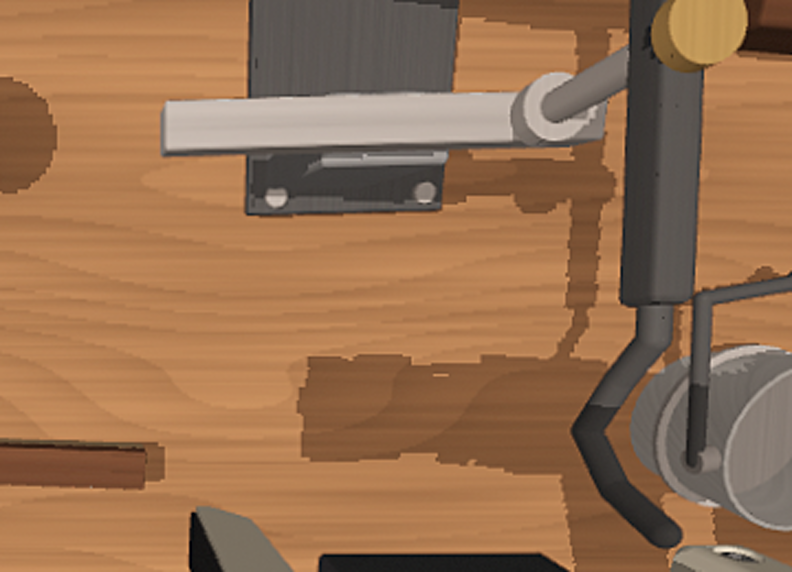

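The picture shows the rail's left end at crop (162,128), the foot disc at (555,105), the lever running down to the hook, and the V seat near crop (588,430), which is px (547,195). The rail middle comes out near (658.5,140.5), and the press is turned about +0.036 rad. Now I'll grasp the blank 20 mm to the +y side of its middle.

```bash
python3 - <<'E'
from h import *
c={k:np.array(v,float) for k,v in optics.get_calibration('wrist').items()}
o,d=ray(c,[[547.3,195.5]]);d=d[0]
for y in(94,96,98): t=(y-o[1])/d[1];print((o+t*d).round(1))
o,d=ray(c,[[280+665/2.2,540/2.2]]);d=d[0]
for y in(94,96,98): t=(y-o[1])/d[1];print('tip',(o+t*d).round(1))
E
python3 -m jog '[{"x":-20,"y":-20,"z":0,"twist":-0.13,"jaw":0.2},{"x":-40,"y":-40,"z":0,"twist":-0.26,"jaw":0.2},{"x":-62.5,"y":-61.5,"z":0,"twist":-0.39,"jaw":0.2},{"x":-62.5,"y":-61.5,"z":0,"twist":-0.52,"jaw":0.2},{"x":-62.5,"y":-61.5,"z":0,"twist":-0.65,"jaw":0.2},{"x":-62.5,"y":-61.5,"z":0,"twist":-0.78,"jaw":0.2},{"x":-62.5,"y":-61.5,"z":0,"twist":-0.91,"jaw":0.2},{"x":-62.5,"y":-61.5,"z":0,"twist":-1.04,"jaw":0.2},{"x":-62.5,"y":-61.5,"z":0,"twist":-1.17,"jaw":0.2},{"x":-62.5,"y":-61.5,"z":0,"twist":-1.3,"jaw":0.2}]' 40
python3 -m jog '[{"x":0,"y":0,"z":40,"twist":-0.12,"jaw":0.2},{"x":0,"y":0,"z":85,"twist":-0.236,"jaw":0.2},{"x":0,"y":0,"z":130,"twist":-0.236,"jaw":0.2},{"x":0,"y":0,"z":175,"twist":-0.236,"jaw":0.2},{"x":0,"y":0,"z":215,"twist":-0.236,"jaw":0.2},{"x":0,"y":0,"z":250,"twist":-0.236,"jaw":0.2},{"x":0,"y":0,"z":270,"twist":-0.236,"jaw":0.2},{"x":0,"y":0,"z":277,"twist":-0.236,"jaw":0.2},{"x":0,"y":0,"z":277,"twist":-0.236,"jaw":0.2},{"x":0,"y":0,"z":277,"twist":-0.236,"jaw":0.2}]'
```

```text
[543.2  94.  222.7]
[543.8  96.  225.3]
[544.5  98.  227.8]
tip [518.8  94.  261.6]
tip [519.7  96.  263.8]
tip [520.6  98.  265.9]
time_s: 9.9
eef_pos: [465.6, 331.8, 281.4]
tcp_rot: [0.794, 0.608, 0.0, 0.0]
wrist_force: [-0.7, 0.2, 0.2]
width: 55.8
finger_force: 0.0
time_s: 10.9
eef_pos: [467.6, 331.9, 5.2]
tcp_rot: [0.719, 0.695, 0.001, 0.0]
wrist_force: [0.4, 0.1, 0.7]
width: 56.0
finger_force: 0.0
```

```bash
python3 -m jog '[{"x":0,"y":0,"z":0,"twist":0,"jaw":-1},{"x":0,"y":0,"z":0,"twist":0,"jaw":-1},{"x":0,"y":0,"z":0,"twist":0,"jaw":-1},{"x":0,"y":0,"z":0,"twist":0,"jaw":-1},{"x":0,"y":0,"z":0,"twist":0,"jaw":-1},{"x":0,"y":0,"z":0,"twist":0,"jaw":-1},{"x":0,"y":0,"z":0,"twist":0,"jaw":-1},{"x":0,"y":0,"z":-40,"twist":0,"jaw":-1},{"x":0,"y":0,"z":-80,"twist":0,"jaw":-1},{"x":0,"y":0,"z":-80,"twist":0,"jaw":-1}]' 40
python3 -m jog '[{"x":0,"y":0,"z":-40,"twist":0,"jaw":-1},{"x":0,"y":0,"z":-80,"twist":0,"jaw":-1},{"x":0,"y":0,"z":-106,"twist":0,"jaw":-1},{"x":0,"y":0,"z":-106,"twist":0,"jaw":-1},{"x":0,"y":0,"z":-106,"twist":0,"jaw":-1}]'
python3 -c "
from h import *
s=monitor.sense();print(s['eef_pos'],s['width'])
im,c=shot('wrist','w6.png')
m=((im[...,2]<135)&(im[...,2]-im[...,0].astype(int)>35)).astype(np.uint8);m[235:]=0
n,l,st,ce=cv2.connectedComponentsWithStats(m)
print([(st[i].tolist(),ce[i].round().tolist()) for i in range(1,n) if st[i][4]>200])
z=s['eef_pos'][2]+20
print('exp centre',proj(c,s['eef_pos']+[0,0,20]), 'blank +y end', proj(c,s['eef_pos']+[2.3,65,20]))
"
```

```text
time_s: 11.9
eef_pos: [469.9, 332.7, 88.5]
tcp_rot: [0.719, 0.695, 0.004, 0.001]
wrist_force: [0.5, -0.2, 0.3]
width: 26.1
finger_force: 40.0
time_s: 12.4
eef_pos: [466.3, 330.9, 188.4]
tcp_rot: [0.719, 0.695, -0.001, -0.0]
wrist_force: [0.9, 0.1, -1.5]
width: 25.4
finger_force: 40.0
[466.32647334 330.9471723  188.42869881] 25.40320911467716
[([463, 0, 80, 80, 1611], [495.0, 34.0]), ([224, 2, 165, 50, 2554], [308.0, 27.0]), ([289, 125, 56, 110, 5887], [317.0, 179.0]), ([466, 152, 52, 62, 1480], [487.0, 192.0]), ([220, 177, 25, 58, 387], [233.0, 208.0]), ([610, 189, 30, 46, 1052], [626.0, 214.0])]
exp centre [[317.76979189 258.77856842]] blank +y end [[317.89928727 129.79173278]]
```

```bash
python3 -m jog '[{"x":-15,"y":38,"z":0,"twist":-0.02,"jaw":-1},{"x":-30,"y":76,"z":0,"twist":-0.04,"jaw":-1},{"x":-45,"y":114,"z":0,"twist":-0.071,"jaw":-1},{"x":-60,"y":152,"z":0,"twist":-0.071,"jaw":-1},{"x":-74.5,"y":190,"z":0,"twist":-0.071,"jaw":-1},{"x":-74.5,"y":190,"z":20,"twist":-0.071,"jaw":-1},{"x":-74.5,"y":190,"z":42,"twist":-0.071,"jaw":-1},{"x":-74.5,"y":190,"z":42,"twist":-0.071,"jaw":-1},{"x":-74.5,"y":190,"z":42,"twist":-0.071,"jaw":-1},{"x":-74.5,"y":190,"z":42,"twist":-0.071,"jaw":-1}]'
python3 -c "
from h import *
s=monitor.sense();print(s['eef_pos'],R.from_quat(s['tcp_rot']).as_matrix().round(3).tolist())
im,c=shot('wrist','w7.png');im,c=shot('scene','s7.png')"
```

```text
time_s: 13.45
eef_pos: [653.8, 250.3, 147.6]
tcp_rot: [0.694, 0.72, -0.0, -0.0]
wrist_force: [1.0, -0.4, -0.6]
width: 25.7
finger_force: 40.0
[653.78667385 250.32847583 147.61078224] [[-0.036, 0.999, -0.001], [0.999, 0.036, -0.0], [-0.0, -0.001, -1.0]]
```

```bash
python3 -m jog '[{"x":-20,"y":0,"z":0,"twist":0,"jaw":-1},{"x":-40,"y":0,"z":0,"twist":0,"jaw":-1},{"x":-60,"y":0,"z":0,"twist":0,"jaw":-1},{"x":-79.5,"y":0.5,"z":0,"twist":0,"jaw":-1},{"x":-79.5,"y":0.5,"z":0,"twist":0,"jaw":-1},{"x":-79.5,"y":0.5,"z":3,"twist":0,"jaw":-1},{"x":-79.5,"y":0.5,"z":6,"twist":0,"jaw":-1},{"x":-79.5,"y":0.5,"z":8,"twist":0,"jaw":-1},{"x":-79.5,"y":0.5,"z":8,"twist":0,"jaw":-1},{"x":-79.5,"y":0.5,"z":8,"twist":0,"jaw":-1}]'
python3 - <<'E'
from h import *
s=monitor.sense();print(s['eef_pos'],s['wrist_force'])
im,c=shot('wrist','w8.png');p=proj(c,[[655,237,136],[659,235.5,136],[648,226,136],[658,235,160]]);print(p.round())
# rail end beyond the blank end: rail +y end strip (bright) and blank end
print(im[100:240:6,318].tolist())
E
```

```text
time_s: 14.55
eef_pos: [657.6, 171.2, 140.0]
tcp_rot: [0.694, 0.72, 0.0, 0.0]
wrist_force: [-1.2, -1.2, 1.8]
width: 25.6
finger_force: 40.0
[657.57517127 171.22378396 140.04845548] [-1.20483048 -1.2385586   1.81670096]
[[318. 127.]
 [325. 130.]
 [304. 147.]
 [324. 133.]]
[[84, 129, 183], [83, 129, 183], [84, 130, 184], [84, 129, 185], [89, 137, 195], [53, 79, 126], [53, 77, 126], [52, 77, 124], [53, 77, 123], [50, 76, 122], [51, 77, 123], [53, 79, 124], [52, 77, 123], [52, 77, 123], [51, 75, 123], [49, 75, 122], [48, 75, 122], [49, 75, 121], [49, 75, 121], [49, 75, 121], [49, 75, 120], [49, 75, 120], [48, 73, 120], [50, 74, 119]]
```

```bash
python3 -m jog '[{"x":0,"y":0,"z":0,"twist":0,"jaw":-0.1},{"x":0,"y":0,"z":0,"twist":0,"jaw":-0.1},{"x":0,"y":0,"z":0,"twist":0,"jaw":-0.1},{"x":0,"y":0,"z":0,"twist":0,"jaw":-0.1},{"x":0,"y":0,"z":-20,"twist":0,"jaw":-0.1},{"x":0,"y":0,"z":-50,"twist":0,"jaw":-0.1},{"x":0,"y":0,"z":-90,"twist":0,"jaw":-0.1},{"x":15,"y":0,"z":-130,"twist":0,"jaw":-0.1},{"x":30,"y":0,"z":-150,"twist":0,"jaw":-0.1},{"x":30,"y":0,"z":-150,"twist":0,"jaw":-0.1}]'
python3 - <<'E'
from h import *
s=monitor.sense();print(s['eef_pos'],s['wrist_force'])
im,c=shot('wrist','w9.png')
m=((im[...,2]<135)&(im[...,2]-im[...,0].astype(int)>35)).astype(np.uint8)
q=proj(c,[[657.5,235,160],[658,180,160],[645,235,160],[671,235,160]]);print(q.round())
n,l,st,ce=cv2.connectedComponentsWithStats(m)
for i in range(1,n):
    if st[i][4]>400: 
        k=cv2.findContours((l==i).astype(np.uint8),0,2)[0][0]
        print(st[i],cv2.minAreaRect(onz(c,k[:,0].astype(float),160)[:,:2].astype(np.float32)))
E
```

```text
time_s: 15.6
eef_pos: [657.8, 202.5, 294.0]
tcp_rot: [0.694, 0.72, 0.003, 0.002]
wrist_force: [0.5, 0.7, -0.1]
width: 42.0
finger_force: 0.0
[657.83090048 202.51552292 293.99362451] [ 0.45921574  0.68500946 -0.12778077]
[[318. 159.]
 [316. 213.]
 [305. 159.]
 [331. 160.]]
[ 596    0   35   58 1277] ((921.1845703125, 364.145751953125), (21.97490119934082, 48.80469512939453), 0.3500957787036896)
[ 612    3   28  100 1578] ((948.666015625, 344.0622863769531), (25.23792266845703, 85.73778533935547), 0.8023872971534729)
[ 568   17   32   88 1199] ((899.6671752929688, 334.99432373046875), (13.807663917541504, 76.03225708007812), 0.09625009447336197)
[  73   59   48  119 1401] ((447.2566223144531, 264.1350402832031), (119.6605224609375, 13.449387550354004), 64.12916564941406)
[ 575   58   43   91 1935] ((921.2100830078125, 298.36688232421875), (83.34400177001953, 22.178884506225586), 89.95233917236328)
[308  66  43  46 909] ((664.17138671875, 297.8755798339844), (34.542320251464844, 39.31843948364258), 75.40294647216797)
[ 418   98   30  153 1320] ((772.3678588867188, 220.0151824951172), (1
[... 864 characters left out ...]
.07373046875), (13.397521018981934, 78.09833526611328), 0.2876875400543213)
[ 568  198   41   82 1443] ((949.4672241210938, 160.0714874267578), (25.33578109741211, 92.28941345214844), 0.32093551754951477)
[543 230  30  51 935] ((921.4615478515625, 141.14952087402344), (21.97085189819336, 58.63365936279297), 0.3750579357147217)
[397 267  20  64 415] ((763.1522827148438, 83.57353210449219), (19.932077407836914, 80.59900665283203), 10.39201831817627)
[549 314  22  40 509] ((945.9454956054688, 42.486351013183594), (18.07807731628418, 53.9619026184082), 2.3289730548858643)
[460 361 101   8 441] ((897.6416625976562, -1.3293390274047852), (123.98011779785156, 10.16038703918457), 0.9129947423934937)
```

```bash
python3 -m jog '[{"x":2,"y":-35,"z":0,"twist":0.13,"jaw":0},{"x":4,"y":-70,"z":0,"twist":0.26,"jaw":0},{"x":5,"y":-105,"z":0,"twist":0.39,"jaw":0},{"x":6,"y":-140,"z":0,"twist":0.52,"jaw":0},{"x":7,"y":-175,"z":0,"twist":0.65,"jaw":0},{"x":8,"y":-210,"z":0,"twist":0.78,"jaw":0},{"x":9,"y":-240,"z":0,"twist":0.91,"jaw":0},{"x":9,"y":-255,"z":0,"twist":1.04,"jaw":0},{"x":9,"y":-255,"z":0,"twist":1.17,"jaw":0},{"x":9,"y":-255,"z":0,"twist":1.3,"jaw":0}]'
python3 -m jog '[{"x":-14,"y":45,"z":0,"twist":0.1,"jaw":0},{"x":-28,"y":90,"z":0,"twist":0.2,"jaw":0},{"x":-42,"y":135,"z":0,"twist":0.307,"jaw":0},{"x":-57,"y":180,"z":0,"twist":0.307,"jaw":0},{"x":-71,"y":225,"z":0,"twist":0.307,"jaw":0},{"x":-85,"y":270,"z":0,"twist":0.307,"jaw":0},{"x":-100,"y":315,"z":0,"twist":0.307,"jaw":0},{"x":-114,"y":360,"z":0,"twist":0.307,"jaw":0},{"x":-130,"y":410,"z":0,"twist":0.307,"jaw":0},{"x":-130,"y":410,"z":0,"twist":0.307,"jaw":0}]'
python3 -m jog '[{"x":10,"y":45,"z":10,"twist":0,"jaw":0},{"x":20,"y":90,"z":20,"twist":0,"jaw":0},{"x":35,"y":120,"z":30,"twist":0,"jaw":0},{"x":35,"y":120,"z":30,"twist":0,"jaw":0},{"x":35,"y":120,"z":30,"twist":0,"jaw":0},{"x":35,"y":120,"z":30,"twist":0,"jaw":0}]'
python3 weights.py wrist w10.png
```

```text
time_s: 16.65
eef_pos: [399.7, 199.5, 287.5]
tcp_rot: [0.989, 0.15, -0.002, 0.0]
wrist_force: [0.5, -0.0, 0.7]
width: 46.6
finger_force: 0.0
time_s: 17.65
eef_pos: [399.4, -234.8, 286.6]
tcp_rot: [1.0, -0.003, -0.002, -0.0]
wrist_force: [-0.5, 0.7, 0.4]
width: 46.5
finger_force: 0.0
time_s: 18.25
eef_pos: [435.6, -348.1, 259.1]
tcp_rot: [1.0, 0.0, -0.001, -0.001]
wrist_force: [-0.2, -0.5, -0.2]
width: 46.4
finger_force: 0.0
[354.  74.] [ 559.1 -393.3] 71
[293. 100.] [ 528.5 -318.3] 71
[294. 153.] [ 463.4 -318.5] 62
[354. 177.] [ 432.1 -396.4] 55
tcp [ 435.9 -348.2  259.7] 18.3
```

```bash
python3 -m jog '[{"x":28,"y":-30,"z":0,"twist":0,"jaw":0},{"x":28,"y":-30,"z":50,"twist":0,"jaw":0},{"x":28,"y":-30,"z":100,"twist":0,"jaw":0},{"x":28,"y":-30,"z":150,"twist":0,"jaw":0},{"x":28,"y":-30,"z":190,"twist":0,"jaw":0},{"x":28,"y":-30,"z":225,"twist":0,"jaw":0},{"x":28,"y":-30,"z":245,"twist":0,"jaw":0},{"x":28,"y":-30,"z":254,"twist":0,"jaw":0},{"x":28,"y":-30,"z":254,"twist":0,"jaw":0},{"x":28,"y":-30,"z":254,"twist":0,"jaw":0}]' 25
python3 -m jog '[{"x":0,"y":0,"z":0,"twist":0,"jaw":-1},{"x":0,"y":0,"z":0,"twist":0,"jaw":-1},{"x":0,"y":0,"z":0,"twist":0,"jaw":-1},{"x":0,"y":0,"z":0,"twist":0,"jaw":-1},{"x":0,"y":0,"z":0,"twist":0,"jaw":-1},{"x":0,"y":0,"z":-50,"twist":0,"jaw":-1},{"x":0,"y":0,"z":-100,"twist":0,"jaw":-1},{"x":0,"y":0,"z":-130,"twist":0,"jaw":-1},{"x":0,"y":0,"z":-130,"twist":0,"jaw":-1},{"x":0,"y":0,"z":-130,"twist":0,"jaw":-1}]' 25
python3 -m jog '[{"x":10,"y":-40,"z":0,"twist":0,"jaw":-1},{"x":20,"y":-85,"z":0,"twist":0,"jaw":-1},{"x":36.5,"y":-130,"z":0,"twist":0,"jaw":-1},{"x":36.5,"y":-161.5,"z":0,"twist":0,"jaw":-1},{"x":36.5,"y":-161.5,"z":0,"twist":0,"jaw":-1},{"x":36.5,"y":-161.5,"z":0,"twist":0,"jaw":-1},{"x":36.5,"y":-161.5,"z":30,"twist":0,"jaw":-1},{"x":36.5,"y":-161.5,"z":55,"twist":0,"jaw":-1},{"x":36.5,"y":-161.5,"z":75,"twist":0,"jaw":-1},{"x":36.5,"y":-161.5,"z":75,"twist":0,"jaw":-1}]'
for i in 1 2; do python3 -c "from h import *
s=monitor.sense();print(s['eef_pos'].round(1),s['wrist_force'].round(1))"; done
python3 -m jog '[{"x":0,"y":0,"z":5,"twist":0,"jaw":-1},{"x":0,"y":0,"z":10,"twist":0,"jaw":-1},{"x":0,"y":0,"z":15,"twist":0,"jaw":-1},{"x":0,"y":0,"z":15,"twist":0,"jaw":-1}]'
```

```text
time_s: 19.3
eef_pos: [465.0, -320.1, 7.2]
tcp_rot: [1.0, 0.0, 0.001, 0.001]
wrist_force: [-0.7, -0.1, -0.4]
width: 46.3
finger_force: 0.0
time_s: 20.3
eef_pos: [464.2, -319.8, 136.0]
tcp_rot: [1.0, -0.0, 0.0, 0.0]
wrist_force: [-1.4, -0.8, -1.2]
width: 29.4
finger_force: 25.0
time_s: 21.3
eef_pos: [498.0, -158.3, 57.1]
tcp_rot: [1.0, -0.001, -0.003, -0.002]
wrist_force: [-0.1, 0.6, -0.6]
width: 29.4
finger_force: 25.0
[ 498.  -158.3   57.1] [-0.1  0.6 -0.6]
[ 498.  -158.3   57.1] [-0.1  0.6 -0.6]
time_s: 21.7
eef_pos: [500.7, -158.3, 45.5]
tcp_rot: [1.0, -0.0, -0.0, -0.0]
wrist_force: [-0.1, 0.1, -1.0]
width: 29.4
finger_force: 25.0
```

```bash
python3 -m jog '[{"x":0,"y":0,"z":5,"twist":0,"jaw":-1},{"x":0,"y":0,"z":10,"twist":0,"jaw":-1},{"x":0,"y":0,"z":12,"twist":0,"jaw":-1},{"x":0,"y":0,"z":12,"twist":0,"jaw":-1}]'
python3 -m jog '[{"x":0,"y":0,"z":2,"twist":0,"jaw":-1},{"x":0,"y":0,"z":4,"twist":0,"jaw":-1},{"x":0,"y":0,"z":5,"twist":0,"jaw":-1},{"x":0,"y":0,"z":5,"twist":0,"jaw":-1}]'
python3 -m jog '[{"x":0,"y":0,"z":2,"twist":0,"jaw":-1},{"x":0,"y":0,"z":3,"twist":0,"jaw":-1},{"x":0,"y":0,"z":3,"twist":0,"jaw":-1}]'
```

```text
time_s: 22.1
eef_pos: [500.5, -158.0, 33.2]
tcp_rot: [1.0, -0.0, -0.0, -0.0]
wrist_force: [0.3, -0.4, -1.1]
width: 29.6
finger_force: 25.0
time_s: 22.5
eef_pos: [500.7, -158.2, 28.5]
tcp_rot: [1.0, -0.0, -0.0, -0.0]
wrist_force: [-0.3, -0.1, 0.0]
width: 29.6
finger_force: 25.0
time_s: 22.8
eef_pos: [501.1, -158.3, 27.6]
tcp_rot: [1.0, 0.0, 0.001, 0.0]
wrist_force: [-4.1, 1.7, 16.3]
width: 28.9
finger_force: 25.0
```

Contact came at weight bottom ≈ 25 mm, so weight 1 does stand on the pail floor but isn't visible to the cameras. I'll release this one here and continue with offsets.

```bash
python3 -m jog '[{"x":0,"y":0,"z":-3,"twist":0,"jaw":-1},{"x":-10,"y":0,"z":-4,"twist":0,"jaw":-1},{"x":-10,"y":0,"z":-4,"twist":0,"jaw":-0.2},{"x":-10,"y":0,"z":-4,"twist":0,"jaw":-0.2},{"x":-10,"y":0,"z":-4,"twist":0,"jaw":-0.2},{"x":-10,"y":0,"z":-4,"twist":0,"jaw":-0.2},{"x":-10,"y":0,"z":-44,"twist":0,"jaw":-0.2},{"x":-10,"y":0,"z":-94,"twist":0,"jaw":-0.2},{"x":-10,"y":0,"z":-144,"twist":0,"jaw":0},{"x":-10,"y":0,"z":-144,"twist":0,"jaw":0}]'
python3 weights.py wrist w11.png
python3 -c "
import cv2,numpy as np
a=cv2.imread('pics/w2.png');b=cv2.imread('pics/w11.png');print(b[150:250:10,320].tolist())"
```

```text
time_s: 23.8
eef_pos: [494.9, -160.4, 176.7]
tcp_rot: [1.0, 0.0, 0.006, 0.003]
wrist_force: [0.3, -0.6, -0.1]
width: 45.2
finger_force: 0.0
[541. 128.] [ 559.1 -393.5] 95
[467. 158.] [ 528.3 -318.5] 96
[525. 243.] [ 432.2 -396.7] 71
tcp [ 493.2 -159.5  173.4] 23.85
[[166, 177, 190], [166, 176, 189], [173, 183, 197], [170, 180, 193], [167, 178, 191], [169, 179, 193], [169, 178, 192], [164, 175, 189], [132, 140, 149], [131, 140, 148]]
```

```bash
python3 -m jog '[{"x":10,"y":45,"z":0,"twist":0,"jaw":0},{"x":20,"y":90,"z":0,"twist":0,"jaw":0},{"x":30,"y":135,"z":0,"twist":0,"jaw":0},{"x":38,"y":160,"z":0,"twist":0,"jaw":0},{"x":38,"y":160,"z":40,"twist":0,"jaw":0},{"x":38,"y":160,"z":85,"twist":0,"jaw":0},{"x":38,"y":160,"z":130,"twist":0,"jaw":0},{"x":38,"y":160,"z":155,"twist":0,"jaw":0},{"x":38,"y":160,"z":165,"twist":0,"jaw":0},{"x":38,"y":160,"z":165,"twist":0,"jaw":0}]' 25
python3 -m jog '[{"x":0,"y":0,"z":0,"twist":0,"jaw":-1},{"x":0,"y":0,"z":0,"twist":0,"jaw":-1},{"x":0,"y":0,"z":0,"twist":0,"jaw":-1},{"x":0,"y":0,"z":0,"twist":0,"jaw":-1},{"x":0,"y":0,"z":0,"twist":0,"jaw":-1},{"x":0,"y":0,"z":-50,"twist":0,"jaw":-1},{"x":0,"y":0,"z":-100,"twist":0,"jaw":-1},{"x":0,"y":0,"z":-130,"twist":0,"jaw":-1},{"x":0,"y":0,"z":-130,"twist":0,"jaw":-1},{"x":0,"y":0,"z":-130,"twist":0,"jaw":-1}]' 25
python3 -m jog '[{"x":-5,"y":-40,"z":0,"twist":0,"jaw":-1},{"x":-10,"y":-85,"z":0,"twist":0,"jaw":-1},{"x":-16.5,"y":-130,"z":0,"twist":0,"jaw":-1},{"x":-16.5,"y":-161,"z":0,"twist":0,"jaw":-1},{"x":-16.5,"y":-161,"z":0,"twist":0,"jaw":-1},{"x":-16.5,"y":-161,"z":0,"twist":0,"jaw":-1},{"x":-16.5,"y":-161,"z":30,"twist":0,"jaw":-1},{"x":-16.5,"y":-161,"z":60,"twist":0,"jaw":-1},{"x":-16.5,"y":-161,"z":80,"twist":0,"jaw":-1},{"x":-16.5,"y":-161,"z":80,"twist":0,"jaw":-1}]'
python3 -m jog '[{"x":0,"y":0,"z":0,"twist":0,"jaw":-1},{"x":0,"y":0,"z":0,"twist":0,"jaw":-0.2},{"x":0,"y":0,"z":0,"twist":0,"jaw":-0.2},{"x":0,"y":0,"z":0,"twist":0,"jaw":-0.2},{"x":0,"y":0,"z":0,"twist":0,"jaw":-0.2},{"x":0,"y":0,"z":-40,"twist":0,"jaw":-0.2},{"x":0,"y":0,"z":-90,"twist":0,"jaw":-0.2},{"x":0,"y":0,"z":-130,"twist":0,"jaw":0},{"x":0,"y":0,"z":-130,"twist":0,"jaw":0},{"x":0,"y":0,"z":-130,"twist":0,"jaw":0}]'
python3 weights.py wrist w12.png
```

```text
time_s: 24.85
eef_pos: [527.1, -316.7, 3.6]
tcp_rot: [1.0, 0.0, -0.002, -0.001]
wrist_force: [0.9, 0.2, 0.6]
width: 46.9
finger_force: 0.0
time_s: 25.85
eef_pos: [528.8, -318.3, 135.1]
tcp_rot: [1.0, -0.0, 0.0, 0.0]
wrist_force: [-1.2, 0.2, -1.6]
width: 29.5
finger_force: 25.0
time_s: 26.85
eef_pos: [509.6, -157.2, 50.9]
tcp_rot: [1.0, -0.001, -0.003, -0.002]
wrist_force: [-0.4, 0.7, -1.4]
width: 29.4
finger_force: 25.0
time_s: 27.85
eef_pos: [512.8, -157.4, 185.8]
tcp_rot: [1.0, 0.0, 0.001, 0.001]
wrist_force: [-0.5, 1.0, -0.6]
width: 46.2
finger_force: 0.0
[538. 144.] [ 559.  -393.9] 91
[372. 207.] [ 488.9 -218.8] 38
[521. 254.] [ 431.8 -396.7] 70
tcp [ 511.8 -156.9  184.3] 27.9
```

```bash
python3 -m jog '[{"x":10,"y":45,"z":0,"twist":0,"jaw":0},{"x":20,"y":90,"z":0,"twist":0,"jaw":0},{"x":30,"y":135,"z":0,"twist":0,"jaw":0},{"x":40,"y":180,"z":20,"twist":0,"jaw":0},{"x":47,"y":220,"z":50,"twist":0,"jaw":0},{"x":47,"y":236,"z":90,"twist":0,"jaw":0},{"x":47,"y":236,"z":135,"twist":0,"jaw":0},{"x":47,"y":236,"z":165,"twist":0,"jaw":0},{"x":47,"y":236,"z":179,"twist":0,"jaw":0},{"x":47,"y":236,"z":179,"twist":0,"jaw":0}]' 25
python3 -m jog '[{"x":0,"y":0,"z":0,"twist":0,"jaw":-1},{"x":0,"y":0,"z":0,"twist":0,"jaw":-1},{"x":0,"y":0,"z":0,"twist":0,"jaw":-1},{"x":0,"y":0,"z":0,"twist":0,"jaw":-1},{"x":0,"y":0,"z":0,"twist":0,"jaw":-1},{"x":0,"y":0,"z":-50,"twist":0,"jaw":-1},{"x":0,"y":0,"z":-100,"twist":0,"jaw":-1},{"x":0,"y":0,"z":-140,"twist":0,"jaw":-1},{"x":0,"y":0,"z":-140,"twist":0,"jaw":-1},{"x":0,"y":0,"z":-140,"twist":0,"jaw":-1}]' 25
python3 -m jog '[{"x":-10,"y":-45,"z":0,"twist":0,"jaw":-1},{"x":-20,"y":-90,"z":0,"twist":0,"jaw":-1},{"x":-30,"y":-135,"z":0,"twist":0,"jaw":-1},{"x":-40,"y":-180,"z":0,"twist":0,"jaw":-1},{"x":-59,"y":-220,"z":0,"twist":0,"jaw":-1},{"x":-59,"y":-236,"z":0,"twist":0,"jaw":-1},{"x":-59,"y":-236,"z":0,"twist":0,"jaw":-1},{"x":-59,"y":-236,"z":40,"twist":0,"jaw":-1},{"x":-59,"y":-236,"z":82,"twist":0,"jaw":-1},{"x":-59,"y":-236,"z":82,"twist":0,"jaw":-1}]'
python3 -m jog '[{"x":0,"y":0,"z":0,"twist":0,"jaw":-1},{"x":0,"y":0,"z":0,"twist":0,"jaw":-0.2},{"x":0,"y":0,"z":0,"twist":0,"jaw":-0.2},{"x":0,"y":0,"z":0,"twist":0,"jaw":-0.2},{"x":0,"y":0,"z":0,"twist":0,"jaw":-0.2},{"x":0,"y":0,"z":-40,"twist":0,"jaw":-0.2},{"x":0,"y":0,"z":-90,"twist":0,"jaw":-0.2},{"x":0,"y":0,"z":-125,"twist":0,"jaw":0},{"x":0,"y":0,"z":-125,"twist":0,"jaw":0},{"x":0,"y":0,"z":-125,"twist":0,"jaw":0}]'
python3 weights.py wrist w13.png
```

```text
time_s: 28.9
eef_pos: [557.5, -391.8, 4.2]
tcp_rot: [1.0, -0.0, -0.002, -0.002]
wrist_force: [0.1, -0.2, 0.4]
width: 46.5
finger_force: 0.0
time_s: 29.9
eef_pos: [559.6, -393.5, 146.9]
tcp_rot: [1.0, -0.0, 0.001, 0.001]
wrist_force: [-0.2, 0.8, -2.5]
width: 29.6
finger_force: 25.0
time_s: 30.9
eef_pos: [496.3, -156.1, 58.0]
tcp_rot: [1.0, -0.0, -0.005, -0.003]
wrist_force: [-1.2, 0.2, -1.5]
width: 29.5
finger_force: 25.0
time_s: 31.9
eef_pos: [500.6, -157.3, 189.7]
tcp_rot: [1.0, -0.0, 0.001, 0.001]
wrist_force: [0.2, 0.8, -0.7]
width: 46.4
finger_force: 0.0
[319. 189.] [ 496.4 -160.3] 94
[521. 243.] [ 432.  -396.8] 66
tcp [ 499.8 -156.9  188.3] 31.95
```

```bash
python3 -m jog '[{"x":-10,"y":45,"z":0,"twist":0,"jaw":0},{"x":-20,"y":90,"z":0,"twist":0,"jaw":0},{"x":-35,"y":135,"z":0,"twist":0,"jaw":0},{"x":-50,"y":180,"z":20,"twist":0,"jaw":0},{"x":-68,"y":220,"z":50,"twist":0,"jaw":0},{"x":-68,"y":239,"z":90,"twist":0,"jaw":0},{"x":-68,"y":239,"z":135,"twist":0,"jaw":0},{"x":-68,"y":239,"z":170,"twist":0,"jaw":0},{"x":-68,"y":239,"z":184,"twist":0,"jaw":0},{"x":-68,"y":239,"z":184,"twist":0,"jaw":0}]' 25
python3 -m jog '[{"x":0,"y":0,"z":0,"twist":0,"jaw":-1},{"x":0,"y":0,"z":0,"twist":0,"jaw":-1},{"x":0,"y":0,"z":0,"twist":0,"jaw":-1},{"x":0,"y":0,"z":0,"twist":0,"jaw":-1},{"x":0,"y":0,"z":0,"twist":0,"jaw":-1},{"x":0,"y":0,"z":-50,"twist":0,"jaw":-1},{"x":0,"y":0,"z":-100,"twist":0,"jaw":-1},{"x":0,"y":0,"z":-140,"twist":0,"jaw":-1},{"x":0,"y":0,"z":-140,"twist":0,"jaw":-1},{"x":0,"y":0,"z":-140,"twist":0,"jaw":-1}]' 25
python3 -m jog '[{"x":10,"y":-45,"z":0,"twist":0,"jaw":-1},{"x":20,"y":-90,"z":0,"twist":0,"jaw":-1},{"x":30,"y":-135,"z":0,"twist":0,"jaw":-1},{"x":40,"y":-180,"z":0,"twist":0,"jaw":-1},{"x":54,"y":-220,"z":0,"twist":0,"jaw":-1},{"x":54,"y":-239,"z":0,"twist":0,"jaw":-1},{"x":54,"y":-239,"z":0,"twist":0,"jaw":-1},{"x":54,"y":-239,"z":35,"twist":0,"jaw":-1},{"x":54,"y":-239,"z":70,"twist":0,"jaw":-1},{"x":54,"y":-239,"z":70,"twist":0,"jaw":-1}]'
python3 -m jog '[{"x":0,"y":0,"z":0,"twist":0,"jaw":-1},{"x":0,"y":0,"z":0,"twist":0,"jaw":-0.2},{"x":0,"y":0,"z":0,"twist":0,"jaw":-0.2},{"x":0,"y":0,"z":0,"twist":0,"jaw":-0.2},{"x":0,"y":0,"z":0,"twist":0,"jaw":-0.2},{"x":0,"y":0,"z":-40,"twist":0,"jaw":-0.2},{"x":0,"y":0,"z":-90,"twist":0,"jaw":-0.2},{"x":-40,"y":0,"z":-125,"twist":0,"jaw":0},{"x":-60,"y":0,"z":-125,"twist":0,"jaw":0},{"x":-60,"y":0,"z":-125,"twist":0,"jaw":0}]'
python3 weights.py wrist w14.png
python3 -c "
from h import *
s=monitor.sense();im,c=shot('wrist');
p=proj(c,[[596,-134,70],[582,-78,70],[601,-195,70],[500,-157,80]]);print(p.round())
cv2.imwrite('pics/w14v.png',cv2.resize(im[0:260,170:480],None,fx=2.3,fy=2.3,interpolation=cv2.INTER_CUBIC))"
```

```text
time_s: 32.95
eef_pos: [430.7, -394.4, 3.8]
tcp_rot: [1.0, -0.0, -0.002, -0.002]
wrist_force: [0.0, -0.5, -0.1]
width: 46.5
finger_force: 0.0
time_s: 33.95
eef_pos: [432.5, -396.5, 145.6]
tcp_rot: [1.0, -0.0, 0.001, 0.001]
wrist_force: [-0.2, 0.5, -2.0]
width: 29.3
finger_force: 25.0
time_s: 34.95
eef_pos: [482.0, -155.8, 69.5]
tcp_rot: [1.0, -0.0, -0.005, -0.003]
wrist_force: [-0.8, 0.2, -0.9]
width: 29.4
finger_force: 25.0
time_s: 35.95
eef_pos: [425.0, -157.1, 201.5]
tcp_rot: [1.0, -0.0, 0.001, 0.001]
wrist_force: [-0.2, -0.7, -1.3]
width: 46.6
finger_force: 0.0
[319. 114.] [ 501.5 -160.1] 105
tcp [ 426.  -157.2  200.7] 36.0
[[289.   0.]
 [225.  18.]
 [360.  -6.]
 [316. 115.]]
```

View pics/w14v.png

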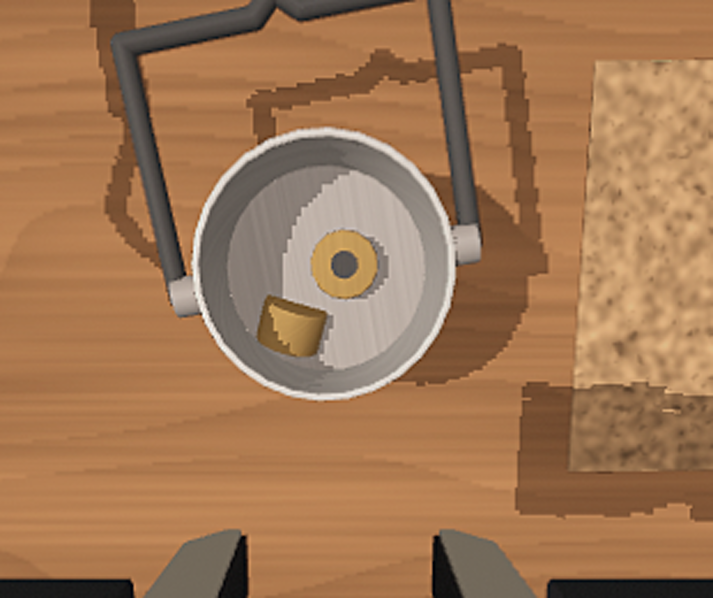

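The last view shows the weights inside the pail: one upright at crop (343,264) and one on its side at (293,325). The others lie below the drawn floor. The bail still points toward +x. I'll move over the bar, with the jaws closing across it, and measure numerically.

```bash
python3 -m jog '[{"x":40,"y":0,"z":0,"twist":-0.13,"jaw":-0.355},{"x":80,"y":0,"z":0,"twist":-0.26,"jaw":-0.355},{"x":120,"y":3,"z":0,"twist":-0.39,"jaw":-0.355},{"x":150,"y":3,"z":0,"twist":-0.52,"jaw":-0.355},{"x":170.5,"y":3.3,"z":0,"twist":-0.65,"jaw":-0.355},{"x":170.5,"y":3.3,"z":0,"twist":-0.78,"jaw":-0.355},{"x":170.5,"y":3.3,"z":0,"twist":-0.91,"jaw":-0.355},{"x":170.5,"y":3.3,"z":0,"twist":-1.04,"jaw":-0.355},{"x":170.5,"y":3.3,"z":0,"twist":-1.17,"jaw":-0.355},{"x":170.5,"y":3.3,"z":0,"twist":-1.3,"jaw":-0.355}]' 5
python3 -m jog '[{"x":0,"y":0,"z":0,"twist":-0.13,"jaw":-0.355},{"x":0,"y":0,"z":0,"twist":-0.26,"jaw":-0.355},{"x":0,"y":0,"z":0,"twist":-0.43,"jaw":-0.355},{"x":0,"y":0,"z":0,"twist":-0.43,"jaw":-0.355},{"x":0,"y":0,"z":0,"twist":-0.43,"jaw":-0.355}]'
cat > bar.py <<'E'
from h import *
import sys
im,c=shot('wrist',sys.argv[1]);z=float(sys.argv[2]);s=monitor.sense()
print('tcp',s['eef_pos'].round(1),s['qpos'].round(2),s['width'])
t=im.astype(int);m=((t.max(2)-t.min(2)<25)&(t.max(2)<125)).astype(np.uint8);m[230:]=0
n,l,st,ce=cv2.connectedComponentsWithStats(m)
for i in range(1,n):
    if st[i][4]>300:
        k=cv2.findContours((l==i).astype(np.uint8),0,2)[0][0]
        w=onz(c,k[:,0].astype(float),z)[:,:2]
        print(st[i], 'world bounds',w.min(0).round(),w.max(0).round())
for P in([592.3,-136.8,70],[582.7,-77.6,70],[601.9,-196,70],[498.5,-152,80],[596.1,-160.5,70]): print(P,proj(c,P)[0].round())
E
python3 bar.py w15.png 70
```

```text
time_s: 37.05
eef_pos: [597.6, -160.0, 197.8]
tcp_rot: [0.794, 0.607, -0.0, -0.001]
wrist_force: [-0.8, -0.7, -0.1]
width: 29.9
finger_force: 0.0
time_s: 37.55
eef_pos: [597.2, -160.2, 198.4]
tcp_rot: [0.65, 0.76, -0.0, -0.001]
wrist_force: [0.3, 0.1, -0.5]
width: 29.9
finger_force: 0.0
tcp [ 597.1 -160.3  198.7] [-0.44  0.39  1.39  0.    1.36 -0.6 ] 30.32141045207145
[440   0 102  15 836] world bounds [674.  23.] [761.  38.]
[ 586    0   54   56 2047] world bounds [811.  11.] [864.  54.]
[ 209   97  121  133 2649] world bounds [ 485. -211.] [606. -72.]
[ 164  117   69   55 1080] world bounds [ 446. -162.] [ 508. -104.]
[592.3, -136.8, 70] [317. 169.]
[582.7, -77.6, 70] [316. 104.]
[601.9, -196, 70] [317. 228.]
[498.5, -152, 80] [215. 171.]
[596.1, -160.5, 70] [317. 193.]
```

Run:
```python
from h import *
c={k:np.array(v,float) for k,v in optics.get_calibration('wrist').items()}
im=cv2.imread('pics/w15.png');t=im.astype(int);m=((t.max(2)-t.min(2)<25)&(t.max(2)<125)).astype(np.uint8)
for r in list(range(92,232,8)):
    x=np.where(m[r,285:345])[0]
    if len(x): 
        p=onz(c,[[285+x.mean(),r]],70)[0]; q=onz(c,[[284.5+x.min(),r],[285.5+x.max(),r]],70)[:,0]; print(r,285+x.min(),285+x.max(),p[:2].round(1),'w',round(q[1]-q[0],1))
col=m[:,270];print('col270 rows',np.where(col[:232])[0])
r=np.where(col[:232])[0];print(onz(c,[[270,a] for a in(r.min(),r.max())],70)[:,:2].round(1))
```

```text
100 285 319 [569.1 -76.5] w 31.6
108 311 319 [582.  -81.6] w 8.2
116 312 319 [583.5 -88.5] w 7.3
124 312 320 [585.1 -95.6] w 8.3
132 312 320 [ 586.2 -102.8] w 8.3
140 312 320 [ 587.4 -110.1] w 8.4
148 312 320 [ 588.5 -117.5] w 8.4
156 313 321 [ 590.6 -124.8] w 8.5
164 317 328 [ 597.  -131.5] w 11.4
172 315 325 [ 595.9 -139.6] w 10.5
180 313 321 [ 594.2 -147.8] w 8.7
188 313 321 [ 595.5 -155.7] w 8.7
196 313 321 [ 596.7 -163.6] w 8.8
204 314 321 [ 598.5 -171.6] w 7.8
212 314 321 [ 599.8 -179.8] w 7.9
220 314 322 [ 601.6 -188.1] w 9.0
228 285 321 [ 587.9 -198.9] w 37.1
col270 rows [ 98  99 100 101 102 103 104 105 106 107 151 152 153 154 155 156 157 158
 159 160 161 162 163 164 165 182 183 223 224 225 226 227 228 229 230]
[[ 540.   -79.2]
 [ 555.1 -206.3]]
```

```bash
python3 -m jog '[{"x":0,"y":-0.5,"z":40,"twist":0,"jaw":-0.355},{"x":0,"y":-0.5,"z":80,"twist":0,"jaw":-0.355},{"x":0,"y":-0.5,"z":110,"twist":0,"jaw":-0.355},{"x":0,"y":-0.5,"z":130,"twist":0,"jaw":-0.355},{"x":0,"y":-0.5,"z":148,"twist":0,"jaw":-0.355},{"x":0,"y":-0.5,"z":148,"twist":0,"jaw":-0.355},{"x":0,"y":-0.5,"z":148,"twist":0,"jaw":-0.355}]' 5
python3 -m jog '[{"x":0,"y":0,"z":0,"twist":0,"jaw":-1},{"x":0,"y":0,"z":0,"twist":0,"jaw":-1},{"x":0,"y":0,"z":0,"twist":0,"jaw":-1},{"x":0,"y":0,"z":0,"twist":0,"jaw":-1},{"x":0,"y":0,"z":0,"twist":0,"jaw":-1},{"x":0,"y":0,"z":0,"twist":0,"jaw":-1},{"x":0,"y":0,"z":0,"twist":0,"jaw":-1}]' 5
python3 bar.py w16.png 70 | head -1
```

```text
time_s: 38.3
eef_pos: [596.4, -160.6, 51.6]
tcp_rot: [0.649, 0.761, -0.0, -0.0]
wrist_force: [0.0, 0.6, -0.1]
width: 30.3
finger_force: 0.0
time_s: 39.0
eef_pos: [597.0, -160.9, 52.4]
tcp_rot: [0.649, 0.761, 0.0, 0.001]
wrist_force: [0.9, 0.0, 5.8]
width: 9.2
finger_force: 5.0
tcp [ 597.  -160.9   52.4] [-0.44  0.53  1.57  0.    1.05 -0.6 ] 8.695358158854546
```

```bash
python3 -m jog '[{"x":0,"y":-0.3,"z":-7,"twist":0,"jaw":-1},{"x":0,"y":-1,"z":-14,"twist":0,"jaw":-1},{"x":0,"y":-2.4,"z":-21,"twist":0,"jaw":-1},{"x":0,"y":-4.2,"z":-28,"twist":0,"jaw":-1},{"x":0,"y":-6.5,"z":-35,"twist":0,"jaw":-1},{"x":0,"y":-9.5,"z":-41.3,"twist":0,"jaw":-1},{"x":0,"y":-13,"z":-47.5,"twist":0,"jaw":-1},{"x":0,"y":-16.6,"z":-53.6,"twist":0,"jaw":-1},{"x":0,"y":-16.6,"z":-53.6,"twist":0,"jaw":-1},{"x":0,"y":-16.6,"z":-53.6,"twist":0,"jaw":-1}]' 5
python3 - <<'E'
from h import *
s=monitor.sense();print(s['wrist_force'],s['width'])
im,c=shot('wrist','w17.png')
t=im.astype(int);m=((t.max(2)-t.min(2)<25)&(t.max(2)<125)).astype(np.uint8)
th=.6;e=np.array([.987,.17,0]);y=np.array([-.17,.987,0]);o=np.array([498.3,-152.5,70])
for th in(0,.6): print(th,proj(c,[o+95*(np.cos(th)*e+[0,0,np.sin(th)])+k*y for k in(58,30,0)]).round().tolist())
for r in range(60,232,12): x=np.where(m[r,260:400])[0]; print(r,(260+x.min(),260+x.max(),len(x)) if len(x) else None)
print(proj(c,o+[0,0,10]))
E
```

```text
time_s: 40.05
eef_pos: [581.6, -163.8, 106.9]
tcp_rot: [0.649, 0.761, 0.001, 0.002]
wrist_force: [7.0, -0.5, 4.0]
width: 9.0
finger_force: 5.0
[ 6.95985301 -0.5307223   3.9855658 ] 8.964820056464937
0 [[340.0, 97.0], [340.0, 142.0], [339.0, 187.0]]
0.6 [[312.0, 89.0], [313.0, 150.0], [314.0, 210.0]]
60 None
72 None
84 (np.int64(260), np.int64(323), 64)
96 (np.int64(261), np.int64(323), 19)
108 (np.int64(306), np.int64(323), 18)
120 (np.int64(306), np.int64(324), 19)
132 (np.int64(307), np.int64(324), 18)
144 (np.int64(260), np.int64(324), 22)
156 (np.int64(270), np.int64(324), 21)
168 (np.int64(269), np.int64(324), 23)
180 (np.int64(272), np.int64(324), 21)
192 (np.int64(274), np.int64(328), 21)
204 (np.int64(268), np.int64(337), 24)
216 (np.int64(270), np.int64(335), 24)
228 (np.int64(309), np.int64(324), 16)
[[192.93871571 192.32675863]]
```

```bash
cat > rim.py <<'E'
from h import *
import sys
def rim(im,c,ctr,z=80):
    t=im.astype(int);m=((t.max(2)-t.min(2)<40)&(t.min(2)>175)).astype(np.uint8)
    ys,xs=np.where(m);w=onz(c,np.c_[xs,ys].astype(float),z)[:,:2]
    k=np.hypot(*(w-ctr).T)<75;w=w[k]
    from scipy.optimize import least_squares
    f=least_squares(lambda q:np.hypot(*(w-q).T)-51,ctr,loss='soft_l1',f_scale=1.5)
    return f.x,len(w),np.median(np.abs(f.fun))
if __name__=='__main__':
    if len(sys.argv)>2:
        im=cv2.imread(sys.argv[1]);c={k:np.array(v,float) for k,v in optics.get_calibration('wrist').items()}
    else: im,c=shot('wrist',sys.argv[1])
    print(rim(im,c,np.array([498.3,-152.5])),monitor.sense()['torque'])
E
python3 rim.py pics/w17.png x
```

```text
(array([ 498.56505942, -151.73980965]), 2005, np.float64(1.026395150510659)) [-0.15250432 -1.26010518 -0.01288788]
```

```bash
python3 -m jog '[{"x":0,"y":-4.3,"z":-5.8,"twist":0,"jaw":-1},{"x":0,"y":-8.9,"z":-11.2,"twist":0,"jaw":-1},{"x":0,"y":-14,"z":-16.2,"twist":0,"jaw":-1},{"x":0,"y":-19.3,"z":-20.8,"twist":0,"jaw":-1},{"x":0,"y":-25,"z":-25,"twist":0,"jaw":-1},{"x":0,"y":-31.1,"z":-28.8,"twist":0,"jaw":-1},{"x":0,"y":-31.1,"z":-28.8,"twist":0,"jaw":-1},{"x":0,"y":-31.1,"z":-28.8,"twist":0,"jaw":-1}]' 3
python3 rim.py w18.png
python3 - <<'E'
from h import *
im=cv2.imread('pics/w18.png');c={k:np.array(v,float) for k,v in optics.get_calibration('wrist').items()}
t=im.astype(int);m=((t.max(2)-t.min(2)<25)&(t.max(2)<125)).astype(np.uint8)
e=np.array([.985,.17,0]);y=np.array([-.17,.985,0]);o=np.array([498.4,-152,70])
for th in(.5,.8,1.05): print(th,proj(c,[o+95*(np.cos(th)*e+[0,0,np.sin(th)])+k*y for k in(58,30,0)]).round().tolist())
for r in range(60,232,12): x=np.where(m[r,270:400])[0]; print(r,(270+x.min(),270+x.max(),len(x)) if len(x) else None)
E
```

```text
time_s: 40.9
eef_pos: [548.6, -168.2, 133.9]
tcp_rot: [0.649, 0.761, -0.0, -0.0]
wrist_force: [2.4, 0.4, 3.0]
width: 8.8
finger_force: 3.0
(array([ 498.69540244, -151.66870808]), 1176, np.float64(0.8539806310108986)) [-0.22244864 -0.38350042  0.09357033]
0.5 [[380.0, 96.0], [378.0, 145.0], [377.0, 195.0]]
0.8 [[355.0, 93.0], [354.0, 149.0], [353.0, 205.0]]
1.05 [[317.0, 91.0], [317.0, 153.0], [318.0, 213.0]]
60 None
72 None
84 (np.int64(280), np.int64(323), 43)
96 (np.int64(270), np.int64(323), 54)
108 (np.int64(306), np.int64(324), 19)
120 (np.int64(270), np.int64(324), 27)
132 (np.int64(295), np.int64(324), 20)
144 (np.int64(306), np.int64(324), 19)
156 (np.int64(306), np.int64(324), 19)
168 (np.int64(307), np.int64(324), 18)
180 (np.int64(307), np.int64(324), 18)
192 (np.int64(308), np.int64(324), 17)
204 (np.int64(289), np.int64(329), 21)
216 (np.int64(291), np.int64(333), 32)
228 (np.int64(295), np.int64(327), 26)
```

```bash
python3 -m jog '[{"x":0,"y":-6.3,"z":-3.3,"twist":0,"jaw":-1},{"x":0,"y":-12.9,"z":-6.1,"twist":0,"jaw":-1},{"x":0,"y":-19.6,"z":-8.4,"twist":0,"jaw":-1},{"x":0,"y":-26.5,"z":-10.3,"twist":0,"jaw":-1},{"x":0,"y":-33.5,"z":-11.6,"twist":0,"jaw":-1},{"x":0,"y":-40.6,"z":-12.4,"twist":0,"jaw":-1},{"x":0,"y":-47.3,"z":-12.6,"twist":0,"jaw":-1},{"x":0,"y":-47.3,"z":-12.6,"twist":0,"jaw":-1},{"x":0,"y":-47.3,"z":-12.6,"twist":0,"jaw":-1}]' 3
python3 rim.py w19.png
python3 -m jog '[{"x":0,"y":0,"z":0,"twist":0,"jaw":-1},{"x":0,"y":0,"z":0,"twist":0,"jaw":-1},{"x":0,"y":0,"z":0,"twist":0,"jaw":-1},{"x":0,"y":0,"z":0,"twist":0,"jaw":-1}]' 60
python3 -m jog '[{"x":0,"y":0,"z":-5,"twist":0,"jaw":-1},{"x":0,"y":0,"z":-10,"twist":0,"jaw":-1},{"x":0,"y":0,"z":-15,"twist":0,"jaw":-1},{"x":0,"y":0,"z":-20,"twist":0,"jaw":-1},{"x":0,"y":0,"z":-20,"twist":0,"jaw":-1},{"x":0,"y":0,"z":-20,"twist":0,"jaw":-1},{"x":0,"y":0,"z":-20,"twist":0,"jaw":-1}]'
python3 rim.py w20.png
```

```text
time_s: 41.85
eef_pos: [502.3, -175.6, 146.7]
tcp_rot: [0.649, 0.761, 0.0, -0.0]
wrist_force: [0.5, -0.2, 1.0]
width: 8.7
finger_force: 3.0
(array([ 498.44086037, -152.0438813 ]), 1029, np.float64(0.7455687382948284)) [-0.15830274 -0.07257974  0.02184351]
time_s: 42.3
eef_pos: [502.6, -175.6, 146.7]
tcp_rot: [0.649, 0.761, 0.0, -0.0]
wrist_force: [-0.5, 0.2, 2.2]
width: 7.5
finger_force: 60.0
time_s: 43.0
eef_pos: [502.3, -175.6, 166.4]
tcp_rot: [0.649, 0.761, -0.0, -0.0]
wrist_force: [0.8, -0.0, -9.2]
width: 7.2
finger_force: 60.0
(array([ 498.98852593, -156.53521643]), 1056, np.float64(2.9315128820160687)) [-0.19673784 -0.09636793  0.03957877]
```

Lifted weight is 9.2 N = 0.94 kg, which is the pail plus all five weights. Now I'll raise it, turn it to the press heading, and approach the hook from the robot side.

```bash
python3 -m jog '[{"x":0,"y":0,"z":-8,"twist":0.012,"jaw":-1},{"x":0,"y":0,"z":-20,"twist":0.025,"jaw":-1},{"x":0,"y":0,"z":-34,"twist":0.04,"jaw":-1},{"x":0,"y":0,"z":-48,"twist":0.055,"jaw":-1},{"x":0,"y":0,"z":-62,"twist":0.07,"jaw":-1},{"x":0,"y":0,"z":-76,"twist":0.085,"jaw":-1},{"x":0,"y":0,"z":-88,"twist":0.1,"jaw":-1},{"x":0,"y":0,"z":-96,"twist":0.115,"jaw":-1},{"x":0,"y":0,"z":-102,"twist":0.125,"jaw":-1},{"x":0,"y":0,"z":-102,"twist":0.125,"jaw":-1}]' 60
python3 -m jog '[{"x":5,"y":0,"z":0,"twist":0,"jaw":-1},{"x":15,"y":-1,"z":0,"twist":0,"jaw":-1},{"x":30,"y":-3,"z":0,"twist":0,"jaw":-1},{"x":46,"y":-6,"z":0,"twist":0,"jaw":-1},{"x":62,"y":-9,"z":0,"twist":0,"jaw":-1},{"x":78,"y":-10,"z":0,"twist":0,"jaw":-1},{"x":94,"y":-10,"z":0,"twist":0,"jaw":-1},{"x":108,"y":-10,"z":0,"twist":0,"jaw":-1},{"x":116,"y":-10,"z":0,"twist":0,"jaw":-1},{"x":120,"y":-10,"z":0,"twist":0,"jaw":-1}]'
python3 -m jog '[{"x":5,"y":0,"z":0,"twist":0,"jaw":-1},{"x":15,"y":0,"z":0,"twist":0,"jaw":-1},{"x":30,"y":0,"z":0,"twist":0,"jaw":-1},{"x":46,"y":0,"z":0,"twist":0,"jaw":-1},{"x":62,"y":0,"z":0,"twist":0,"jaw":-1},{"x":78,"y":0,"z":0,"twist":0,"jaw":-1},{"x":94,"y":0,"z":0,"twist":0,"jaw":-1},{"x":110,"y":0,"z":0,"twist":0,"jaw":-1},{"x":122,"y":0,"z":0,"twist":0,"jaw":-1},{"x":127,"y":0,"z":0,"twist":0,"jaw":-1}]'
python3 -m jog '[{"x":0,"y":0,"z":0,"twist":0,"jaw":-1},{"x":0,"y":0,"z":0,"twist":0,"jaw":-1},{"x":0,"y":0,"z":0,"twist":0,"jaw":-1},{"x":0,"y":0,"z":0,"twist":0,"jaw":-1},{"x":0,"y":0,"z":0,"twist":0,"jaw":-1}]'
python3 - <<'E'
from h import *
s=monitor.sense();print(s['eef_pos'],R.from_quat(s['tcp_rot']).as_matrix()[:,0].round(3),s['wrist_force'],s['width'])
shot('wrist','w21.png');im,c=shot('scene','s21.png')
g=np.array([s['eef_pos'][0],s['eef_pos'][1],s['eef_pos'][2]+18.8]);y=np.array([-.034,.999,0])
print('bar ends/kink/ears/hook/tip in scene',proj(c,[g+84*y,g-36*y,g+24*y+[0,0,8],g+84*y-[0,0,95],g-36*y-[0,0,95],[544,96,225],[519,95,264]]).round().tolist())
cv2.imwrite('pics/s21c.png',im)
E
```

```text
time_s: 44.05
eef_pos: [502.8, -175.8, 269.5]
tcp_rot: [0.695, 0.719, 0.0, 0.001]
wrist_force: [0.1, 0.0, -9.0]
width: 7.1
finger_force: 60.0
time_s: 45.05
eef_pos: [488.4, -54.9, 268.7]
tcp_rot: [0.695, 0.719, 0.0, 0.0]
wrist_force: [-0.0, 0.4, -9.2]
width: 7.6
finger_force: 60.0
time_s: 46.05
eef_pos: [483.8, 72.6, 268.6]
tcp_rot: [0.695, 0.719, 0.0, -0.0]
wrist_force: [0.2, 0.1, -8.7]
width: 7.1
finger_force: 60.0
time_s: 46.55
eef_pos: [484.1, 70.5, 268.7]
tcp_rot: [0.695, 0.719, 0.0, -0.0]
wrist_force: [-0.2, -0.2, -9.3]
width: 7.1
finger_force: 60.0
[484.13865924  70.47944369 268.65168853] [-0.033  0.999  0.   ] [-0.18130667 -0.15004842 -9.2920563 ] 7.142479934418461
bar ends/kink/ears/hook/tip in scene [[317.0, 130.0], [296.0, 148.0], [307.0, 136.0], [318.0, 161.0], [297.0, 181.0], [328.0, 164.0], [319.0, 149.0]]
```

Run:
```python
from h import *
im=cv2.imread('pics/s21.png').astype(int)
d=(im.max(2)-im.min(2)<30);v=im.max(2)
for r in range(112,192,2): print(r,''.join('#' if d[r,q] and v[r,q]<110 else 'o' if d[r,q] else '.' for q in range(280,350)))
```

```text
112 #######################.................###############o..............
114 #############....################...##....###########o...oo...........
116 ....#########..############....#####..................................
118 ....#########...###########..#######..................................
120 .............#o..##########...##############..........................
122 ....................oo#######..............#o...oo....................
124 ......................................................................
126 .....................#o......................oo.......................
128 ....................##o...............................................
130 ....................##o..............oo...............................
132 ....................###...........oo###...............................
134 ....................###.........o##..##...............................
136 ....................###.........#....##...............................
138 ....................###..............##...............................
140 ....................###..............##.......
[... 1199 characters left out ...]
o........................
174 ..........oooooo##oooooooooooooooooooooooooooo........................
176 ...........ooooo###ooooooooooooooooooooooooooo........................
178 ...........ooooo###o.ooooooooooooooooooooooooo........................
180 ...........ooooo##oooooooooooooooooooooooooooo........................
182 ..........oooooooooooooooooooooooooooooooooooo........................
184 ..........oooooooooooooooooooooooooooooooooooo........................
186 ..........oooooooooooooooooooooooooooooooooooo........................
188 ...........oooooooooooooooooooooooooooooooo...........................
190 .............oooooooooooooooooooooooooooo.oo..........................
```

Run:
```python
from h import *
im=cv2.imread('pics/w21.png').astype(int);c={k:np.array(v,float) for k,v in optics.get_calibration('wrist').items()}
print(proj(c,[[519,95,264],[544,96,225],[575,97,252],[600,98,250],[545.5,90,225],[519,89,264]]).round().tolist())
d=(im.max(2)-im.min(2)<30);v=im.max(2)
for r in range(110,236,4): print(r,''.join('#' if d[r,q] and v[r,q]<110 else 'o' if d[r,q] else '.' for q in range(290,500,3)))
```

```text
[[380.0, 203.0], [405.0, 188.0], [467.0, 198.0], [505.0, 197.0], [406.0, 196.0], [379.0, 213.0]]
110 ......#######.................................##################o###..
114 ......#######.................................##oo#############oo###..
118 ....oo######oooo..............................##oo#############oo###..
122 oooo###########oooo...........................#################o###...
126 ###################oo.........................#################o###...
130 ###ooo#######ooo#####oo......................##################o###...
134 #ooooo#######oooooo####oo....................##################o###...
138 oooooo#######ooooooo####oo...................##################o###..#
142 oooooo#######ooooooooo###oo..................#################oo###..#
146 oooooo######ooooooooooo####o.................#################oo###..#
150 oooooo#######ooooooooooo###oo................#################o###...#
154 oooooo######oooooooooooo####oo...............#################o###...#
158 oooooo######ooooooooooooo####o...............#################o###..##
162 oooooo######oooooooooooo
[... 696 characters left out ...]
..#######################
202 oooooo#######oooooooooooooooo#####.......................#############
206 oooooo######ooooooooooooooooo####............................###o#####
210 oooooo######oooooooooooooooooo...............................###oooooo
214 oooooo#######oooooooooooooooo................................###oooooo
218 oooooo#######ooooooooooooooo..................................##oooooo
222 oooooo######ooooooooooooooo......................................ooooo
226 oooooo#######ooooooooooooo............................................
230 ooooo.o#####oo.ooooooooo..............................................
234 o.....#######......oooo...............................................
```

```bash
python3 -m jog '[{"x":0,"y":4,"z":0,"twist":0,"jaw":-1},{"x":-1,"y":12,"z":0,"twist":0,"jaw":-1},{"x":-2,"y":22,"z":0,"twist":0,"jaw":-1},{"x":-3,"y":32,"z":0,"twist":0,"jaw":-1},{"x":-3.5,"y":42,"z":0,"twist":0,"jaw":-1},{"x":-3.5,"y":51,"z":0,"twist":0,"jaw":-1},{"x":-3.5,"y":57,"z":0,"twist":0,"jaw":-1},{"x":-3.5,"y":60.5,"z":0,"twist":0,"jaw":-1},{"x":-3.5,"y":60.5,"z":0,"twist":0,"jaw":-1},{"x":-3.5,"y":60.5,"z":0,"twist":0,"jaw":-1}]'
python3 -m jog '[{"x":0,"y":0,"z":5,"twist":0,"jaw":-1},{"x":0,"y":0,"z":11,"twist":0,"jaw":-1},{"x":0,"y":0,"z":18,"twist":0,"jaw":-1},{"x":0,"y":0,"z":25,"twist":0,"jaw":-1},{"x":0,"y":0,"z":32,"twist":0,"jaw":-1},{"x":0,"y":0,"z":39,"twist":0,"jaw":-1},{"x":0,"y":0,"z":45,"twist":0,"jaw":-1},{"x":0,"y":0,"z":49,"twist":0,"jaw":-1},{"x":0,"y":0,"z":50,"twist":0,"jaw":-1},{"x":0,"y":0,"z":50,"twist":0,"jaw":-1}]'
python3 - <<'E'
from h import *
s=monitor.sense();print(s['eef_pos'],s['wrist_force'],s['torque'])
im,c=shot('wrist','w22.png');im=im.astype(int)
print(proj(c,[[519,95,264],[544,95,225],[575,97,252]]).round().tolist())
d=(im.max(2)-im.min(2)<30);v=im.max(2)
for r in range(90,236,4): print(r,''.join('#' if d[r,q] and v[r,q]<110 else 'o' if d[r,q] else '.' for q in range(250,440,3)))
E
```

```text
time_s: 47.65
eef_pos: [544.4, 69.5, 268.6]
tcp_rot: [0.695, 0.719, -0.0, -0.0]
wrist_force: [0.1, -0.8, -9.8]
width: 7.8
finger_force: 60.0
time_s: 48.65
eef_pos: [544.7, 69.4, 218.6]
tcp_rot: [0.695, 0.719, -0.0, -0.0]
wrist_force: [0.2, 0.9, -8.6]
width: 7.2
finger_force: 60.0
[544.68406958  69.43368934 218.59186349] [ 0.23597537  0.93078264 -8.62253422] [-0.20179144 -0.08467923  0.03545006]
[[258.0, 227.0], [318.0, 204.0], [387.0, 218.0]]
90 ....................######......................................
94 ....................######......................................
98 ....................######......................#############...
102 ....................######.....................#################
106 ....................######.....................###oo###########o
110 ....................######.....................##ooo###########o
114 ....................######.....................##ooo###########o
118 ..................oo######ooo..................################o
122 ..............oooo###########ooo...............################o
126 ............oo#o###o###########
[... 1196 characters left out ...]
##########
198 ..oooooooooooooooo#############oooooooooooooo..............#####
202 ..ooooooooooo###########################oooo........############
206 ...oooooo#######################################################
210 ...oooo#########################################################
214 ....o#####################ooo###################################
218 ...#############oooo######oooooooooo############################
222 ..###########ooooooo######ooooooooooooooo..#####################
226 ..#########ooooooooo######ooooooooooooo...............##########
230 ..#######ooooooooo.o######.ooooooooooo........................##
234 ...#####..oooo.....o######......ooooo..........................#
```

```bash
python3 -m jog '[{"x":0,"y":0,"z":3,"twist":0,"jaw":-1},{"x":0,"y":0,"z":6,"twist":0,"jaw":-1},{"x":0,"y":0,"z":9,"twist":0,"jaw":-1},{"x":0,"y":0,"z":11,"twist":0,"jaw":-1},{"x":0,"y":0,"z":11,"twist":0,"jaw":-1}]'
python3 -m jog '[{"x":0,"y":0,"z":3,"twist":0,"jaw":-1},{"x":0,"y":0,"z":6,"twist":0,"jaw":-1},{"x":0,"y":0,"z":9,"twist":0,"jaw":-1},{"x":0,"y":0,"z":9,"twist":0,"jaw":-1}]'
python3 -m jog '[{"x":0,"y":0,"z":3,"twist":0,"jaw":-1},{"x":0,"y":0,"z":6,"twist":0,"jaw":-1},{"x":0,"y":0,"z":9,"twist":0,"jaw":-1},{"x":0,"y":0,"z":9,"twist":0,"jaw":-1}]'
```

```text
time_s: 49.2
eef_pos: [544.8, 69.6, 207.5]
tcp_rot: [0.695, 0.719, 0.0, 0.0]
wrist_force: [1.0, 0.8, -6.8]
width: 7.1
finger_force: 60.0
time_s: 49.6
eef_pos: [544.7, 69.5, 198.2]
tcp_rot: [0.695, 0.719, 0.0, -0.0]
wrist_force: [0.7, 1.1, -7.2]
width: 7.4
finger_force: 60.0
time_s: 50.0
eef_pos: [544.8, 69.5, 189.3]
tcp_rot: [0.695, 0.719, 0.0, 0.0]
wrist_force: [2.2, 1.3, -7.2]
width: 7.3
finger_force: 60.0
```

```bash
python3 -m jog '[{"x":0,"y":0,"z":3,"twist":0,"jaw":-1},{"x":0,"y":0,"z":6,"twist":0,"jaw":-1},{"x":0,"y":0,"z":9,"twist":0,"jaw":-1},{"x":0,"y":0,"z":12,"twist":0,"jaw":-1},{"x":0,"y":0,"z":12,"twist":0,"jaw":-1}]'
python3 -m jog '[{"x":0,"y":0,"z":1.5,"twist":0,"jaw":-1},{"x":0,"y":0,"z":3,"twist":0,"jaw":-1},{"x":0,"y":0,"z":3,"twist":0,"jaw":-1}]'
python3 -c "
from h import *
im,c=shot('wrist','w23.png');im=im.astype(int)
d=(im.max(2)-im.min(2)<30);v=im.max(2)
for r in range(170,236,4): print(r,''.join('#' if d[r,q] and v[r,q]<110 else 'o' if d[r,q] else '.' for q in range(250,440,3)))
print(proj(c,[[519,95,230],[544,95,191]]).round().tolist())"
```

```text
time_s: 50.5
eef_pos: [545.3, 69.7, 177.7]
tcp_rot: [0.695, 0.719, 0.001, 0.0]
wrist_force: [4.0, 2.9, -5.8]
width: 7.3
finger_force: 60.1
time_s: 50.8
eef_pos: [545.5, 69.8, 175.7]
tcp_rot: [0.695, 0.719, 0.001, 0.001]
wrist_force: [3.6, 4.6, 4.4]
width: 7.2
finger_force: 60.1
170 .oooooooooooooooooo.######...ooooooooooooooooo...###############
174 .ooooooooooooooooo..######...ooooooooooooooooo..################
178 .ooooooooooooooooo..######...ooooooooooooooooo..################
182 .ooooooooooooooooo..######...oooooooooooooooo...################
186 .oooooooooooooooooo.######...oooooooooooooooo...################
190 ..oooooooooooooooooo######.oooooooooooooooooo...################
194 ..oooooooooooooooooo######ooooooooooooooooooo...##oooo##########
198 ...ooooooooooooooooo######oooooooooooooooooo....##oooo##########
202 ...ooooooooooooooo##########ooooooooooooooo.....################
206 ....oooooooo#######################oooooooo.....################
210 .....ooo################################oo............##########
214 .....#########################################.......###########
218 ..#####################o########################################
222 ################oooo######oooo##################################
226 ###########ooooooooo######oooooooooo############################
230 o########...oooooooo######.oooooooo......#######################
234 ######..............######...ooo.............###################
[[252.0, 236.0], [317.0, 209.0]]
```

```bash
python3 -m jog '[{"x":0,"y":0,"z":-1,"twist":0,"jaw":-1},{"x":0,"y":0,"z":-1,"twist":0,"jaw":-0.7},{"x":0,"y":0,"z":-1,"twist":0,"jaw":-0.6},{"x":0,"y":0,"z":-1,"twist":0,"jaw":-0.5},{"x":0,"y":0,"z":-1,"twist":0,"jaw":-0.5},{"x":0,"y":0,"z":-1,"twist":0,"jaw":-0.5},{"x":0,"y":0,"z":-1,"twist":0,"jaw":-0.5},{"x":0,"y":0,"z":-1,"twist":0,"jaw":-0.5}]' 60
python3 -m jog '[{"x":0,"y":0,"z":-5,"twist":0,"jaw":-0.5},{"x":0,"y":0,"z":-15,"twist":0,"jaw":-0.5},{"x":0,"y":0,"z":-30,"twist":0,"jaw":-0.5},{"x":0,"y":0,"z":-50,"twist":0,"jaw":-0.5},{"x":0,"y":0,"z":-75,"twist":0,"jaw":-0.5},{"x":0,"y":0,"z":-100,"twist":0,"jaw":-0.5},{"x":0,"y":0,"z":-130,"twist":0,"jaw":-0.5},{"x":0,"y":0,"z":-150,"twist":0,"jaw":-0.5},{"x":0,"y":0,"z":-150,"twist":0,"jaw":-0.5},{"x":0,"y":0,"z":-150,"twist":0,"jaw":-0.5}]'
python3 -m jog '[{"x":-10,"y":0,"z":0,"twist":0,"jaw":-0.5},{"x":-30,"y":-20,"z":0,"twist":0,"jaw":-0.5},{"x":-60,"y":-50,"z":0,"twist":0,"jaw":-0.5},{"x":-90,"y":-80,"z":0,"twist":0,"jaw":-0.5},{"x":-120,"y":-100,"z":0,"twist":0,"jaw":-0.5},{"x":-120,"y":-100,"z":0,"twist":0,"jaw":-0.5},{"x":-120,"y":-100,"z":0,"twist":0,"jaw":-0.5},{"x":-120,"y":-100,"z":0,"twist":0,"jaw":-0.5},{"x":-120,"y":-100,"z":0,"twist":0,"jaw":-0.5},{"x":-120,"y":-100,"z":0,"twist":0,"jaw":-0.5}]'
python3 - <<'E'
from h import *
s=monitor.sense();print(s['eef_pos'],s['wrist_force'])
shot('wrist','w24.png');im,c=shot('scene','s24.png')
print(proj(c,[[544,95,191],[519,95,230],[544,95,200],[546,35,192],[542,155,192],[544,95,27],[660,100,160]]).round().tolist())
im=im.astype(int);d=(im.max(2)-im.min(2)<30);v=im.max(2)
for r in range(136,240,2): print(r,''.join('#' if d[r,q] and v[r,q]<110 else 'o' if d[r,q] else '.' for q in range(295,400)))
E
```

```text
time_s: 51.65
eef_pos: [544.6, 69.4, 175.6]
tcp_rot: [0.695, 0.719, -0.0, -0.0]
wrist_force: [0.2, 0.3, 0.7]
width: 23.1
finger_force: 0.0
time_s: 52.65
eef_pos: [544.6, 69.5, 325.8]
tcp_rot: [0.695, 0.719, 0.0, 0.0]
wrist_force: [0.3, 0.4, -0.4]
width: 22.9
finger_force: 0.0
time_s: 53.65
eef_pos: [449.2, -53.1, 325.3]
tcp_rot: [0.694, 0.72, -0.0, -0.0]
wrist_force: [0.7, -0.6, -0.9]
width: 23.4
finger_force: 0.0
[449.18246054 -53.14407702 325.31832868] [ 0.67613392 -0.59264789 -0.89066433]
[[328.0, 176.0], [319.0, 161.0], [328.0, 173.0], [318.0, 186.0], [337.0, 166.0], [328.0, 226.0], [368.0, 196.0]]
136 .........................................................................................................
138 .........................................................................................................
140 .........................................................................................................
142 .........................................................................................................
144 ..............................................
[... 4529 characters left out ...]
...ooooooooooooooooo....................
228 ....................ooooooooooooooooooooooooooooo...................oooooooooooooooo.....................
230 ......................oooooooooooooooooooooooo......................oooooooooooooo#ooooo................o
232 .........................ooooooooooooooooooo.......................ooooooooooooooo###ooo#oo##ooo........o
234 ..................................................................##ooooooooooo#oooo##########o######oooo
236 ................................................................o###oooooooooooooo#########o###########oo
238 ...............................................................#####oooooooooooo#######################oo
```

The numeric view shows the pail hanging upright from the hook, with the bail ends where predicted, and the lever level with the foot on the blank. I'll let it settle briefly and hand in.

```bash
for i in 1 2; do python3 -m jog '[{"x":0,"y":0,"z":0,"twist":0,"jaw":-0.5},{"x":0,"y":0,"z":0,"twist":0,"jaw":-0.5},{"x":0,"y":0,"z":0,"twist":0,"jaw":-0.5},{"x":0,"y":0,"z":0,"twist":0,"jaw":-0.5},{"x":0,"y":0,"z":0,"twist":0,"jaw":-0.5},{"x":0,"y":0,"z":0,"twist":0,"jaw":-0.5},{"x":0,"y":0,"z":0,"twist":0,"jaw":-0.5},{"x":0,"y":0,"z":0,"twist":0,"jaw":-0.5},{"x":0,"y":0,"z":0,"twist":0,"jaw":-0.5},{"x":0,"y":0,"z":0,"twist":0,"jaw":-0.5}]' | head -1; done
python3 -c "
from h import *
im,c=shot('scene');a=cv2.imread('pics/s24.png').astype(int)
print('moved px',(np.abs(im-a).max(2)[150:240,295:400]>40).sum())
print(robot.finish_job())"
```

```text
time_s: 54.75
time_s: 55.75
moved px 0
the job is handed in; nothing more can be done
None
```

I handed the job in after about 56 s: the blank is on the rail under the foot, all five weights are in the pail (it weighed 0.94 kg when lifted), and the pail hangs upright on the hook with the lever down; the hand-in returned no verdict.

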